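Fit the splined hubs to the gearbox and set the preload screw

TASK

Take the dust caps off the gearbox's splined stubs and nest them concentrically over the dust cap that stands on the table, and slide every hub that is on the table onto a stub of its own, turned so that its splines line up, until its flange sits fully home on the collar. Once all the hubs are home, set the bearing preload: turn the winged thumbscrew clockwise until it bottoms, then back it off a quarter turn. Leave the other tools where they are.

Things in the scene. Friction and masses are not known exactly. Their poses are not given: they have to be found in the camera images.
- gearbox: grey gearbox housing, fixed, foot 520 x 134 mm, long side along its own y, top face 45 mm high; origin under its centre. In a row on top: splined stubs 1, 2, 3 at own y = +190, +65, -60 mm (each bare or under a dust cap) and a winged thumbscrew at y = -185 mm. Each stub can turn in its bearing against a stiff drag (0.12 N m)
- stub_1_seat (a point): upright splined stub 1: point on its axis at its foot, on top of the round collar (54 mm across) that a hub's flange sits on. Above it 30 mm of spline (six teeth 7.5 mm wide, 44 mm over the teeth, core 32 mm), then a round nose tapering from 32 to 23 mm, top at 44 mm. z up; x points along a groove (grooves at 60 k deg, teeth at 30 + 60 k deg)
- stub_2_seat (a point): upright splined stub 2: point on its axis at its foot, on top of the round collar (54 mm across) that a hub's flange sits on. Above it 30 mm of spline (six teeth 7.5 mm wide, 44 mm over the teeth, core 32 mm), then a round nose tapering from 32 to 23 mm, top at 44 mm. z up; x points along a groove (grooves at 60 k deg, teeth at 30 + 60 k deg)
- stub_3_seat (a point): upright splined stub 3: point on its axis at its foot, on top of the round collar (54 mm across) that a hub's flange sits on. Above it 30 mm of spline (six teeth 7.5 mm wide, 44 mm over the teeth, core 32 mm), then a round nose tapering from 32 to 23 mm, top at 44 mm. z up; x points along a groove (grooves at 60 k deg, teeth at 30 + 60 k deg)
- hub_1: steel hub, 0.28-0.44 kg: round flange 80 mm across, 12 mm thick, below; hexagonal neck 58 mm across flats; 40 mm high. Origin at the centre of the underside, z up, x square to a neck flat. Bore: six inward teeth at 60 k deg from x, 36 mm between tips. Slides on if x lines up with a stub's x modulo 60 deg (within 4 deg, 1.5 mm), else stops 30 mm above home. May be absent
- hub_2: steel hub, 0.28-0.44 kg: round flange 80 mm across, 12 mm thick, below; hexagonal neck 58 mm across flats; 40 mm high. Origin at the centre of the underside, z up, x square to a neck flat. Bore: six inward teeth at 60 k deg from x, 36 mm between tips. Slides on if x lines up with a stub's x modulo 60 deg (within 4 deg, 1.5 mm), else stops 30 mm above home. May be absent
- hub_3: steel hub, 0.28-0.44 kg: round flange 80 mm across, 12 mm thick, below; hexagonal neck 58 mm across flats; 40 mm high. Origin at the centre of the underside, z up, x square to a neck flat. Bore: six inward teeth at 60 k deg from x, 36 mm between tips. Slides on if x lines up with a stub's x modulo 60 deg (within 4 deg, 1.5 mm), else stops 30 mm above home. May be absent
- cap_base: black plastic dust cap: hollow tapered cup standing mouth down, 78 mm across the mouth, 48 mm at the crown 60 mm up, with a round grip 28 mm across, 22 mm high on the crown (82 mm in all). Origin at the centre of the mouth, z up. Caps nest over one another, each 26 mm higher, with about 3 mm play. 60 g. Stands on the table: the foot of the stack
- cap_1: black plastic dust cap: hollow tapered cup standing mouth down, 78 mm across the mouth, 48 mm at the crown 60 mm up, with a round grip 28 mm across, 22 mm high on the crown (82 mm in all). Origin at the centre of the mouth, z up. Caps nest over one another, each 26 mm higher, with about 3 mm play. 60 g. Over stub 1, mouth on the housing's top; may be absent
- cap_2: black plastic dust cap: hollow tapered cup standing mouth down, 78 mm across the mouth, 48 mm at the crown 60 mm up, with a round grip 28 mm across, 22 mm high on the crown (82 mm in all). Origin at the centre of the mouth, z up. Caps nest over one another, each 26 mm higher, with about 3 mm play. 60 g. Over stub 2, mouth on the housing's top; may be absent
- cap_3: black plastic dust cap: hollow tapered cup standing mouth down, 78 mm across the mouth, 48 mm at the crown 60 mm up, with a round grip 28 mm across, 22 mm high on the crown (82 mm in all). Origin at the centre of the mouth, z up. Caps nest over one another, each 26 mm higher, with about 3 mm play. 60 g. Over stub 3, mouth on the housing's top; may be absent
- thumbscrew (a joint): turn of the thumbscrew, rad; grows clockwise seen from above (tightening); it bottoms against a hard stop at 4.0; starts between 0.4 and 1.4 and stays where it is left (drag 0.06 N m)
- thumbscrew_grip (a point): point on the thumbscrew's upright axis in the middle of its wing, 83 mm above the table. The wing is an upright steel bar 58 mm long along this frame's x, 11 mm thick along y, 28 mm high (14 mm above and below this point), with a dark dot on top at the +x end; it turns with the screw and does not rise or sink
- screwdriver_oct: bystander: flat-blade screwdriver with a wooden handle, 245 mm, lying to the right
- bit_bundle: bystander: bundle of twist bits, 165 mm, lying to the right
Things that resemble listed ones, but are neither listed nor needed, are in the scene too. What is shaped like the hub_3 but black or green is not meant.

How it is judged:
By the outcome, as a careful person would: the job done as asked, in the order asked, and still so for the second after the job is handed in, with the robot touching nothing.
Of hub_1, hub_2, hub_3 only 2 to 3 are there at a start; the rules pass over those that are not, and their reading is None.
Of cap_1, cap_2, cap_3 only 2 to 3 are there at a start; the rules pass over those that are not, and their reading is None.
At some moment in a run one of hub_1, hub_2, hub_3, cap_base may be knocked a few centimetres aside while the robot is not near it.
It also fails if it takes over 210 s, if anything falls off the work surface, if the arm or the gripper's body presses on something with over 40 N, if the wrist force passes 120 N, or if a joint passes its speed limit or range.

ROBOT

A 7-joint arm with a two-finger parallel gripper is mounted at the origin on a cart in front of the work surface, level with it; the furniture and walls round the work are solid. World frame = base frame: x ahead of the robot, y to its left, z up, the work surface at z = 0. Lengths are in m, angles in rad, forces in N, time in s.
With the tool pointing down it reaches from about 0.4 to 0.85 m from the base axis. Payload 4.4 kg.
Tool frame: the origin (TCP) lies between the finger pads; the fingertips stand 22 mm ahead of it and the grasp point (between the pads) lies 3 mm ahead of it; z points along the fingers, y is the line along which they close (so a half turn about z gives the same grasp; the last joint's range is limited). The gripper opens to 94 mm and grips with 3 to 60 N. Pads are 16 mm wide; open, the fingers measure 119 mm over their backs; the gripper's body (75 mm by 177 mm) begins 78 mm behind the grasp point.
Start: joints at [-1.19, 0.628, 0.038, 1.517, -0.027, 0.996, -0.02], TCP at [0.281, 0.586, 0.227] pointing down, gripper open.
Joint ranges: [-3.06, 3.06], [-0.37, 2.12], [-1.25, 1.32], [0.18, 2.47], [-1.1, 4.24], [0.23, 1.98], [-2.94, 2.94]. Speed limits (rad/s): [2.57, 2.57, 3.14, 3.14, 3.14, 3.14, 3.14].

INTERFACE

Orientations are given as a rotation vector (axis times angle).
In Python, from bench import observe, capture, sign_off, look_for, masks_of, tip_of gives the robot as it stands.
- The arm moves only by the tool jog_arm, never from a script. Its argument "plan" is one flat list of numbers, 7 for each row, row after row: the opening, from -1 (shut) to 1 (fully open), so that 0 is half open, then the shift along the world's x, y, z in cm, then the turn, a rotation vector about the world's x, y, z in degrees. In form: [claw, tx, ty, tz, rx, ry, rz, claw, tx, ty, tz, rx, ry, rz, ...]. A call has 1 to 5 rows; each row shifts and turns the commanded pose from where the row before left it; what a row does not reach is not made up. A row lasts 1/12 s, in which the tool goes at most 41.7 mm and 7.16 degrees, less where a joint would pass 70% of its speed; a pose out of reach is approached as far as the arm can. A call is refused whole if a number of a shift passes 4.17 or a number of a turn 7.16, either way. A call with a gripper value outside its range is refused whole. The fingers move at their own pace and stop on an object; "force" is the grip in N (left out, the last holds). Time passes only in rows, so rows that do not move let the fingers close. It gives the time, the measured TCP pose, the force, the opening and the grip force at its end, in the units of the state.
- observe(): the state, without advancing time (a new reading comes with each control period).
- capture(name): name is "scene" or "top" or "wrist"; returns a dict with "img" (420x560x3 uint8, red, green, blue), "fov_y" (degrees; the focal length in pixels is half the picture's height over the tangent of half this angle, whatever the lens; pixels are square), "cx", "cy" (the principal point, pixels), "k1" (the pictures are not rectified: a ray, as slopes to the right and down, at radius r is drawn at 1 + k1 r^2 times it, then the intrinsics apply), "eye" and "rotation" of the camera in the world; the wrist camera has in their place "mount" (4x4, takes a point from camera to tool coordinates, whose origin is the TCP and whose axes are the flange's). Camera axes: x right, y down, z forward; pixel columns grow to the right and rows downward; lengths in m; the calibration is good to about 2 mm. A picture is of the moment at which its call begins: read the wrist's pose just before it. There is no depth.
- sign_off(): hands the job in; it is judged then, once.
Trained networks look in a picture, given as the dict that the camera call returned (one of the last four; its "shot" number tells which), for a name from the list of things; names that differ only in an ending like _2 or _b are one class to them, and where a whole thing is asked for, a point or a joint stands for the part that bears it (a point fixed in the world has none). Each returns a list of dicts, best first, with "conf" (0 to 1); they miss things now and then, are a little off and sometimes report something else, mostly with a low value. They report only what shows in the picture. A call takes as long as a camera call. They do not tell look-alikes from the thing itself.
- look_for(thing, picture): "rect" ([centre column, centre row, width, height] in pixels, round what is visible of it).
- masks_of(thing, picture): "mask" (420x560 bool, what is visible of it) and "rect" ([centre column, centre row, width, height] in pixels, round what is visible of it).
- tip_of(thing, picture): "uv" ([column, row] in pixels: a listed point, or the origin of a listed thing).
The state is a dict: "time_s": time; "q": joint angles; "qvel": joint speeds; "joint_efforts": joint torques, N m; "ee_pos": TCP position; "tool_rot": TCP orientation; "wrist_force": force on the tool from outside, world axes, zero at the start; "torque": the same for the moment, N m; "finger_gap": finger opening in m; "gripper_force": force on a finger pad.
Only numpy, scipy, OpenCV 4.12 (cv2) and the standard library are available. Lean on these libraries where they do the work, as an engineer would, in place of code of your own. Each camera call takes 0.05 s, during which the arm holds its last target. There are 200 camera calls.

## Working session

There is one attempt and no reset: what is moved stays moved. The work goes in short steps, Python scripts to look and compute and a tool call to move; the robot and the scene stay as the last step left them, time stands still between calls to the robot, and variables do not carry over. Pictures are saved under pics/ and viewed, at most 14 in all, crops included, and the job is handed in when it is done.

Besides the shell and the picture viewer there is one more tool, called after "Emit:" in YAML: its name, and indented under it one key for each argument. jog_arm: Moves the arm, as the interface text tells. Its arguments: {"type":"object","properties":{"plan":{"type":"array","items":{"type":"number"}},"force":{"type":"number"}},"required":["plan"]}

```bash
mkdir -p pics; ls; cat > h.py <<'E'
import numpy as np,cv2
from scipy.spatial.transform import Rotation as R
from bench import *
def K(p):
    f=p["img"].shape[0]/2/np.tan(np.radians(p["fov_y"])/2)
    return np.array([[f,0,p["cx"]],[0,f,p["cy"]],[0,0,1]]),np.array([p["k1"],0,0,0,0.])
def pose(p,st=None):
    if "mount" in p:
        m=np.array(p["mount"]);Rt=R.from_rotvec(st["tool_rot"]).as_matrix()
        return Rt@m[:3,3]+np.array(st["ee_pos"]),Rt@m[:3,:3]
    return np.array(p["eye"]),np.array(p["rotation"])
def toz(p,uv,z,st=None):
    k,d=K(p);n=cv2.undistortPoints(np.array(uv,float).reshape(-1,1,2),k,d)[:,0]
    e,r=pose(p,st);v=np.c_[n,np.ones(len(n))]@r.T
    return e+v*((z-e[2])/v[:,2])[:,None]
def proj(p,X,st=None):
    k,d=K(p);e,r=pose(p,st);Y=(np.atleast_2d(X)-e)@r
    return cv2.projectPoints(Y,np.zeros(3),np.zeros(3),k,d)[0][:,0]
def snap(name):
    st=observe();p=capture(name);return p,st
def save(p,n,crop=None,s=1):
    im=p["img"][...,::-1]
    if crop:im=im[crop[1]:crop[3],crop[0]:crop[2]]
    cv2.imwrite(f"pics/{n}.png",cv2.resize(im,None,fx=s,fy=s,interpolation=cv2.INTER_CUBIC))
E
python3 - <<'E'
from h import *
print(observe())
for c in("scene","top"):
    p,st=snap(c);save(p,c+"0");print(c,p["eye"],np.round(p["rotation"],3).tolist(),p["fov_y"],p["k1"])
    for t in("hub_1","cap_base","stub_1_seat","thumbscrew_grip","gearbox"):
        for r in tip_of(t,p):print(t,np.round(r["uv"],1),round(r["conf"],2),np.round(toz(p,r["uv"],{"h":0,"c":0,"s":.05,"t":.083,"g":0}[t[0]])[0],3))
E
```

```text
pics
{'time_s': 0.0, 'q': array([-1.18983152,  0.62930889,  0.03841844,  1.51832431, -0.02698782,
        0.9963237 , -0.02002947]), 'qvel': array([ 1.37951389e-03,  1.52140410e-05, -8.01386713e-04, -4.89536022e-04,
       -9.69966732e-04, -9.54367824e-05,  7.22185786e-04]), 'joint_efforts': array([ 1.92633641e-03, -5.49730182e+01,  1.14382502e+00, -1.86627781e+01,
       -5.21612435e-02,  2.36451812e-02,  1.76978469e-04]), 'ee_pos': array([0.28053127, 0.58566655, 0.22659178]), 'tool_rot': array([-6.95871978e-01, -3.06315183e+00,  2.83497931e-03]), 'wrist_force': array([-0.23608948,  0.15057361,  0.51329577]), 'torque': array([-0.03365465,  0.07998374, -0.00662315]), 'gripper_force': 0.0, 'finger_gap': 0.0937858181598695}
scene [ 0.18020249 -0.87336637  0.9119213 ] [-2.226, 0.512, -0.238] 56.07761020611668 -0.09864904071032862Traceback (most recent call last):
  File "<stdin>", line 6, in <module>
  File "h.py", line 15, in toz
    return e+v*((z-e[2])/v[:,2])[:,None]
                         ~^^^^^
IndexError: too many indices for array: array is 1-dimensional, but 2 were indexed
```

```bash
sed -i 's/return np.array(p\["eye"\]),np.array(p\["rotation"\])/return np.array(p["eye"]),R.from_rotvec(p["rotation"]).as_matrix()/' h.py
python3 - <<'E'
from h import *
for c in("scene","top"):
    p,st=snap(c);save(p,c+"0");print(c,p["eye"],np.round(pose(p)[1],2).tolist(),p["fov_y"],p["k1"])
    for t in("hub_1","cap_base","stub_1_seat","thumbscrew_grip","gearbox"):
        for r in tip_of(t,p):print(t,np.round(r["uv"],1),round(r["conf"],2),np.round(toz(p,r["uv"],{"h":0,"c":0,"s":.05,"t":.083,"g":0}[t[0]])[0],3))
E
```

```text
scene [ 0.18020249 -0.87336637  0.9119213 ] [[0.9, -0.28, 0.33], [-0.44, -0.58, 0.69], [0.0, -0.76, -0.65]] 56.07761020611668 -0.09864904071032862
hub_1 [348.3 282.1] 0.98 [ 0.676 -0.304  0.   ]
hub_1 [256.9 271.8] 0.75 [ 0.452 -0.151 -0.   ]
hub_1 [240.  238.4] 0.74 [0.458 0.003 0.   ]
hub_1 [227.9 217.4] 0.62 [0.457 0.117 0.   ]
cap_base [200.  184.8] 0.92 [0.425 0.34  0.   ]
thumbscrew_grip [309.3 223.5] 0.47 [ 0.649 -0.11   0.083]
thumbscrew_grip [236.9 240.6] 0.18 [ 0.421 -0.081  0.083]
gearbox [277.5 210.2] 0.6 [0.628 0.076 0.   ]
gearbox [267.2 189.9] 0.33 [0.643 0.198 0.   ]
top [ 0.52773525 -0.00741586  1.31096964] [[-0.03, -1.0, 0.06], [-1.0, 0.03, 0.01], [-0.01, -0.06, -1.0]] 51.18793201123192 -0.010744397040120899
hub_1 [280.8 264.5] 0.95 [0.459 0.012 0.   ]
hub_1 [381.1 189.2] 0.95 [ 0.675 -0.295  0.   ]
hub_1 [334.  267.4] 0.78 [ 0.446 -0.146  0.   ]
hub_1 [240.2 263.3] 0.71 [0.466 0.133 0.   ]
hub_1 [207.2 151.5] 0.63 [0.805 0.225 0.   ]
cap_base [172.7 278.7] 0.94 [0.426 0.335 0.   ]
cap_base [282.6 263.9] 0.55 [0.461 0.007 0.   ]
thumbscrew_grip [323.9 198.9] 0.39 [ 0.643 -0.116  0.083]
gearbox [258.9 207.1] 0.79 [0.632 0.073 0.   ]
```

View pics/scene0.png

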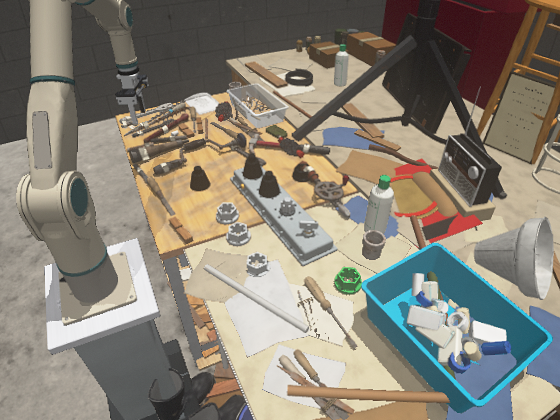

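View pics/top0.png

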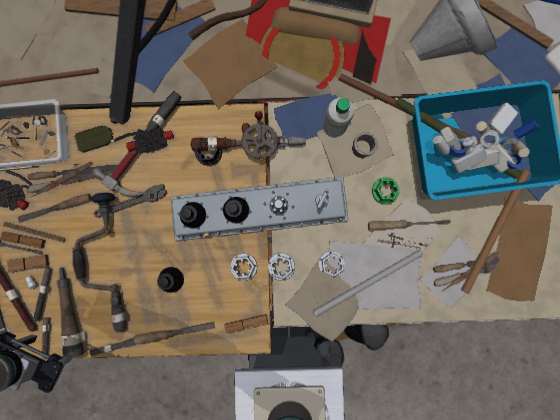

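Emit:
jog_arm:
  plan: [1,2.2,-2.9,1.0,0,0,0,1,2.2,-2.9,1.0,0,0,0,1,2.2,-2.9,1.0,0,0,0,1,2.2,-2.9,1.0,0,0,0,1,2.2,-2.9,1.0,0,0,0]
  force: 25

```text
time_s: 1.12
ee_pos: [0.3916, 0.4397, 0.2781]
tool_rot: [0.696, 3.063, 0.0]
wrist_force: [-0.6, 0.5, 0.1]
finger_gap: 0.0941
gripper_force: 0.0
```

Emit:
jog_arm:
  plan: [1,2.2,-2.9,0.5,0,0,0,1,2.2,-2.9,0.5,0,0,0,1,2.2,-2.9,0.5,0,0,0,1,2.2,-2.9,0.5,0,0,0,1,2.2,-2.9,0.5,0,0,0]

```text
time_s: 1.53
ee_pos: [0.5017, 0.2947, 0.303]
tool_rot: [0.696, 3.063, 0.001]
wrist_force: [0.3, 0.0, 0.2]
finger_gap: 0.0939
gripper_force: 0.0
```

```bash
cat >> h.py <<'E'
def find(p,st,things=("hub_1","cap_base","stub_1_seat","thumbscrew_grip"),zs=None):
    z0={"h":0,"c":0,"s":.05,"t":.083,"g":0}
    for t in things:
        for r in tip_of(t,p):
            if r["conf"]>.3:print(t,np.round(r["uv"],1),round(r["conf"],2),np.round(toz(p,r["uv"],zs if zs is not None else z0[t[0]],st)[0],4))
E
python3 - <<'E'
from h import *
p,st=snap("wrist");save(p,"w1");print(p["mount"],p["fov_y"],p["k1"],st["ee_pos"],st["tool_rot"],st["q"])
find(p,st)
find(p,st,("cap_base",),.045)
E
```

```text
[[-9.44385346e-04 -9.69605617e-01 -2.44671322e-01  7.06357327e-02]
 [ 9.99999479e-01 -8.20751440e-04 -6.07262208e-04 -1.14002102e-03]
 [ 3.87990508e-04 -2.44671768e-01  9.69605887e-01 -1.56262056e-01]
 [ 0.00000000e+00  0.00000000e+00  0.00000000e+00  1.00000000e+00]] 67.48559848685966 -0.05348420523646155 [0.50169039 0.29467954 0.30300639] [6.95870491e-01 3.06329487e+00 6.79171485e-04] [-0.62690916  0.45438459  0.07261295  1.6151751  -0.03639561  1.07286554
  0.57978102]
hub_1 [316.  353.4] 0.94 [0.8064 0.2173 0.    ]
hub_1 [ 99.1 224.8] 0.83 [0.447  0.0077 0.    ]
hub_1 [164.3 196.5] 0.81 [0.4531 0.1243 0.    ]
hub_1 [ 30.7 267.9] 0.75 [ 0.4586 -0.1418  0.    ]
cap_base [286.2 108.8] 0.58 [0.4187 0.3436 0.    ]
cap_base [286.2 108.8] 0.58 [0.4205 0.3417 0.045 ]
```

View pics/w1.png

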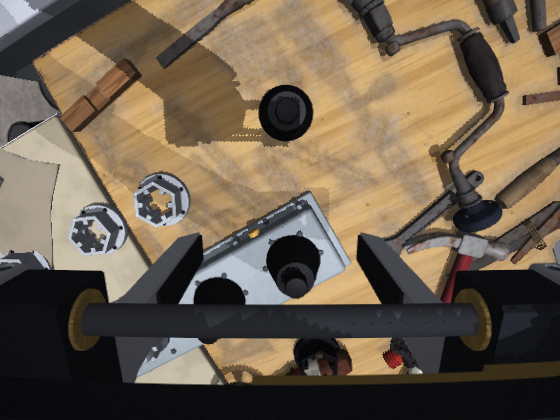

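```bash
cat >> h.py <<'E'
from scipy.optimize import minimize
CAP=[((.039,0),(.024,.060)),((.014,.060),(.014,.082))]
HUB=[((.040,0),(.040,.012)),((.0325,.012),(.0325,.040))]
A=np.linspace(0,2*np.pi,48,endpoint=False)
def sil(p,st,model,c):
    m=np.zeros(p["img"].shape[:2],np.uint8)
    for part in model:
        X=np.concatenate([np.c_[c[0]+r*np.cos(A),c[1]+r*np.sin(A),c[2]+0*A+z] for r,z in part])
        h=cv2.convexHull((proj(p,X,st)*16).astype(np.int32));cv2.fillConvexPoly(m,h,1,cv2.LINE_8,4)
    return m>0
def fit(p,st,model,mask,x0,z):
    f=lambda v:np.sum(sil(p,st,model,(v[0]/100,v[1]/100,z))^mask)/mask.sum()
    b=None
    v=np.array(x0[:2])*100
    s=minimize(f,v,method="Nelder-Mead",options=dict(initial_simplex=[v+[.7,.3],v-[.6,.5],v+[-.2,.8]],xatol=.01,fatol=1e-4))
    return s.x/100,s.fun
def fits(p,st,thing,model,z):
    o=[]
    for r in masks_of(thing,p):
        if r["conf"]<.3:continue
        m=np.array(r["mask"],bool);v,u=np.nonzero(m)
        x0=toz(p,[u.mean(),v.mean()],z+.03,st)[0]
        zz=z(x0) if callable(z) else z
        x,e=fit(p,st,model,m,x0,zz);o.append((x,e))
        print(thing,z,round(r["conf"],2),np.round(r["rect"]),np.round(x,4),"xor",round(e,3))
    return o
E
python3 - <<'E'
from h import *
for c in("scene","top","wrist"):
    p,st=snap(c);print(c)
    fits(p,st,"cap_base",CAP,0)
    fits(p,st,"cap_base",CAP,.045)
    fits(p,st,"hub_1",HUB,0)
E
```

```text
scene
cap_base 0 0.74 [199. 180.  20.  26.] [0.4236 0.3388] xor 0.101
cap_base 0 0.35 [229. 214.  21.  19.] [0.4582 0.1259] xor 0.243
cap_base 0.045 0.74 [199. 180.  20.  26.] [0.4095 0.2815] xor 0.214
cap_base 0.045 0.35 [229. 214.  21.  19.] [0.445  0.0767] xor 0.35
hub_1 0 0.88 [348. 280.  26.  32.] [ 0.6698 -0.3057] xor 0.137
hub_1 0 0.78 [257. 265.  23.  20.] [ 0.4608 -0.1369] xor 0.221
hub_1 0 0.74 [229. 212.  21.  20.] [0.461  0.1263] xor 0.152
hub_1 0 0.7 [239. 235.  25.  22.] [0.4552 0.0136] xor 0.087
hub_1 0 0.65 [299. 172.  12.  16.] [0.7994 0.2231] xor 0.901
hub_1 0 0.44 [309. 225.  18.  12.] [ 0.6916 -0.0336] xor 1.833
top
cap_base 0 0.65 [179. 282.  15.  16.] [0.4221 0.3101] xor 4.641
cap_base 0.045 0.65 [179. 282.  15.  16.] [0.4145 0.297 ] xor 5.078
hub_1 0 0.77 [385. 191.  28.  24.] [ 0.6688 -0.3036] xor 0.598
hub_1 0 0.76 [244. 268.  29.  27.] [0.4563 0.1216] xor 0.556
hub_1 0 0.68 [332. 265.  20.  24.] [ 0.4565 -0.1406] xor 0.444
hub_1 0 0.64 [282. 269.  27.  26.] [0.4542 0.0115] xor 0.881
hub_1 0 0.61 [207. 151.  25.  25.] [0.7986 0.223 ] xor 0.642
wrist
cap_base 0 0.84 [286. 113.  51.  54.] [0.425  0.3403] xor 0.091
cap_base 0.045 0.84 [286. 113.  51.  54.] [0.4286 0.3357] xor 0.329
hub_1 0 0.95 [317. 356.  46.  38.] [0.7982 0.2206] xor 0.813
hub_1 0 0.93 [ 26. 258.  52.  22.] [ 0.3815 -0.2029] xor 1.0
hub_1 0 0.93 [162. 200.  53.  54.] [0.4567 0.1234] xor 0.306
hub_1 0 0.59 [ 95. 232.  58.  55.] [0.453  0.0111] xor 0.136
```

```bash
python3 - <<'E'
from h import *
for c,seeds in(("top",[(.616,.262),(.627,.138)]),("scene",[(.616,.262),(.627,.138)]),("wrist",[(.616,.262)])):
    p,st=snap(c);g=p["img"].max(2)
    for s in seeds:
        w=sil(p,st,[((.05,-.01),(.04,.1))],(*s,.045))
        d=((g<60)&w).astype(np.uint8)
        n,l,stt,_=cv2.connectedComponentsWithStats(d);k=1+np.argmax(stt[1:,4]);m=l==k
        x,e=fit(p,st,CAP,m,s,.045);print(c,s,m.sum(),np.round(x,4),round(e,3))
p,st=snap("top");save(p,"top_crop",(150,120,430,310),2.8)
E
```

```text
top (0.616, 0.262) 477 [0.6113 0.2647] 0.247
top (0.627, 0.138) 399 [0.6248 0.1395] 0.506
scene (0.616, 0.262) 2 [0.614 0.27 ] 210.0
scene (0.627, 0.138) 2 [3.2066 3.3089] 1.0
wrist (0.616, 0.262) 2528 [0.6101 0.262 ] 0.087
```

View pics/top_crop.png

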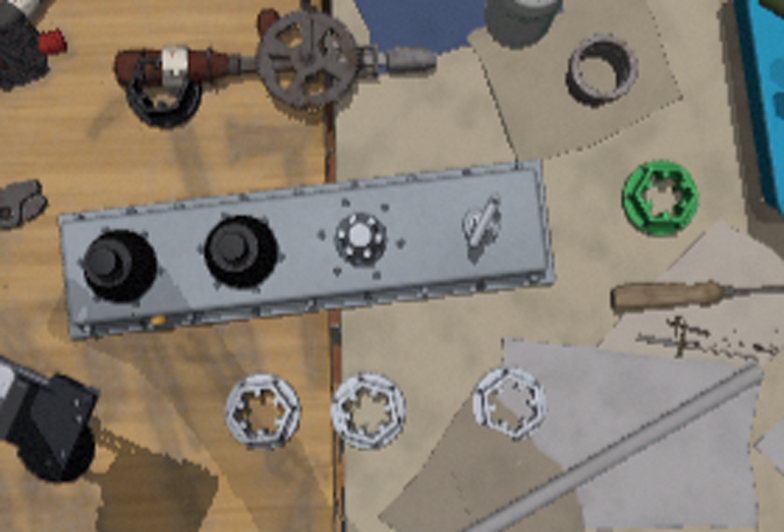

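Emit:
jog_arm:
  plan: [0.2,3.6,-1.1,-1.0,0,0,0,0.2,3.6,-1.1,-1.0,0,0,0,0.2,3.6,-1.1,-1.0,0,0,0,0.2,0,0,-3.6,0,0,0,0.2,0,0,-3.6,0,0,0]

```text
time_s: 3.05
ee_pos: [0.6126, 0.2615, 0.2005]
tool_rot: [0.701, 3.057, 0.003]
wrist_force: [-0.5, 1.3, -1.6]
finger_gap: 0.0643
gripper_force: 0.0
```

Emit:
jog_arm:
  plan: [0.2,0,0,-3.0,0,0,0,0.2,0,0,-3,0,0,0,0.2,0,0,-1.2,0,0,0,-0.8,0,0,0,0,0,0,-0.8,0,0,0,0,0,0]

```text
time_s: 3.47
ee_pos: [0.6092, 0.2634, 0.1289]
tool_rot: [0.696, 3.063, 0.0]
wrist_force: [0.4, -0.6, 0.7]
finger_gap: 0.0461
gripper_force: 0.0
```

Emit:
jog_arm:
  plan: [-0.8,0,0,0,0,0,0,-0.8,0,0,0,0,0,0,-0.8,0,0,0,0,0,0]

```text
time_s: 3.72
ee_pos: [0.61, 0.2637, 0.1305]
tool_rot: [0.696, 3.061, 0.003]
wrist_force: [-0.0, 0.7, 3.8]
finger_gap: 0.0274
gripper_force: 25.0
```

Emit:
jog_arm:
  plan: [-0.8,0,0,2.5,0,0,0,-0.8,0,0,4,0,0,0,-0.8,0,0,3,0,0,0,-0.8,-3.0,1.2,0.5,0,0,0,-0.8,-3.8,1.5,0,0,0,0]

```text
time_s: 4.13
ee_pos: [0.5452, 0.289, 0.2325]
tool_rot: [0.703, 3.053, 0.008]
wrist_force: [-0.1, 1.1, -0.5]
finger_gap: 0.0273
gripper_force: 25.0
```

```bash
python3 - <<'E'
from h import *
print(observe()["ee_pos"],observe()["finger_gap"])
for c in("scene","wrist"):
    p,st=snap(c);print(c)
    fits(p,st,"cap_base",CAP,0)
save(p,"w2")
E
```

```text
[0.54516024 0.28900431 0.23249696] 0.027318434700109633
scene
cap_base 0 0.91 [198. 180.  18.  25.] [0.4223 0.3393] xor 0.175
wrist
cap_base 0 0.93 [276.  86.  67.  70.] [0.4234 0.3399] xor 0.038
```

View pics/w2.png

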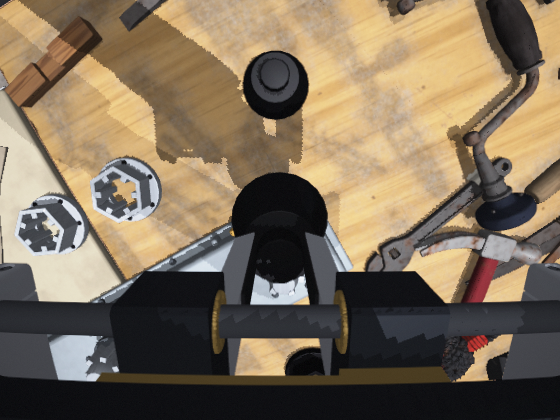

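Emit:
jog_arm:
  plan: [-0.8,-3.9,1.7,0,0,0,0,-0.8,-3.9,1.7,0,0,0,0,-0.8,-3.9,1.6,0,0,0,0,-0.8,0,0,0,0,0,0,-0.8,0,0,-3,0,0,0]

```text
time_s: 4.75
ee_pos: [0.4281, 0.3434, 0.2032]
tool_rot: [0.689, 3.058, 0.015]
wrist_force: [1.4, 1.6, -0.4]
finger_gap: 0.0272
gripper_force: 25.0
```

Emit:
jog_arm:
  plan: [-0.8,0,0,-3,0,0,0,-0.8,0,0,-2.5,0,0,0,-0.8,0,0,-1.5,0,0,0,-0.8,0,0,-0.8,0,0,0,-0.8,0,0,0,0,0,0]

```text
time_s: 5.17
ee_pos: [0.4265, 0.3384, 0.1191]
tool_rot: [-0.698, -3.062, 0.003]
wrist_force: [-0.5, 0.0, 0.5]
finger_gap: 0.0275
gripper_force: 25.0
```

Emit:
jog_arm:
  plan: [-0.8,0,0,-0.5,0,0,0,-0.8,0,0,0,0,0,0]

```text
time_s: 5.33
ee_pos: [0.4268, 0.3394, 0.1158]
tool_rot: [0.697, 3.062, 0.001]
wrist_force: [0.5, -1.0, -0.4]
finger_gap: 0.0275
gripper_force: 25.0
```

Emit:
jog_arm:
  plan: [-0.8,-0.2,0,-0.2,0,0,0,-0.8,0,0,-0.2,0,0,0,-0.8,0,0,-0.2,0,0,0,-0.8,0,0,0,0,0,0]

```text
time_s: 5.67
ee_pos: [0.4242, 0.3397, 0.1114]
tool_rot: [0.696, 3.063, 0.002]
wrist_force: [-3.2, -1.9, 12.5]
finger_gap: 0.0274
gripper_force: 25.0
```

```bash
python3 - <<'E'
from h import *
p,st=snap("wrist");save(p,"w3",(130,60,430,420),1.6);print(st["ee_pos"],st["wrist_force"])
E
```

```text
[0.42417785 0.33971144 0.11143116] [-3.15499025 -1.94481376 12.47250728]
```

View pics/w3.png

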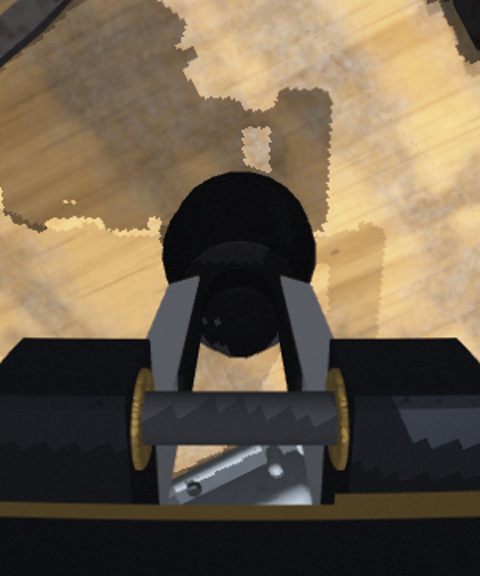

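Emit:
jog_arm:
  plan: [-0.5,0,0,0,0,0,0,0,0,0,0,0,0,0,0.2,0,0,0,0,0,0,0.2,0,0,2.5,0,0,0,0.2,0,0,4,0,0,0]

```text
time_s: 6.13
ee_pos: [0.4217, 0.3376, 0.172]
tool_rot: [-0.695, -3.059, 0.01]
wrist_force: [1.2, 1.0, -0.2]
finger_gap: 0.0507
gripper_force: 0.0
```

Emit:
jog_arm:
  plan: [0.2,0,0,4,0,0,0,0.2,2.5,-2.8,1.5,0,0,0,0.2,2.8,-3.0,0.5,0,0,0,0.2,2.8,-3.0,0.5,0,0,0,0.2,2.8,-3.0,0.5,0,0,0]

```text
time_s: 6.55
ee_pos: [0.534, 0.2202, 0.2454]
tool_rot: [0.694, 3.063, 0.001]
wrist_force: [-0.1, -1.1, -1.0]
finger_gap: 0.0563
gripper_force: 0.0
```

Emit:
jog_arm:
  plan: [0.2,2.8,-3.0,0,0,0,0,0.2,2.8,-3.0,0,0,0,0,0.2,1,-1.5,0,0,0,0,0.2,0,0,0,0,0,0]

```text
time_s: 6.88
ee_pos: [0.6019, 0.1396, 0.2442]
tool_rot: [0.709, 3.058, -0.005]
wrist_force: [-0.0, -1.1, 1.1]
finger_gap: 0.0566
gripper_force: 0.0
```

```bash
cat >> h.py <<'E'
def dark(p,st,s,z,n=1,th=60):
    g=p["img"].max(2);mod=CAP
    w=sil(p,st,[((.05,-.01),(.04,.1))],(*s,z))
    d=((g<th)&w).astype(np.uint8)
    _,l,stt,_=cv2.connectedComponentsWithStats(d);m=l==1+np.argmax(stt[1:,4])
    x,e=fit(p,st,mod,m,s,z);print("dark",s,m.sum(),np.round(x,4),round(e,3))
E
python3 - <<'E'
from h import *
p,st=snap("wrist");save(p,"w4");print(st["ee_pos"])
dark(p,st,(.622,.139),.045)
find(p,st,("stub_1_seat",))
E
```

```text
[0.60193298 0.13962828 0.24419878]
dark (0.622, 0.139) 3037 [0.6226 0.1369] 0.23
stub_1_seat [386.3 153.1] 0.88 [0.6151 0.2632 0.05  ]
```

View pics/w4.png

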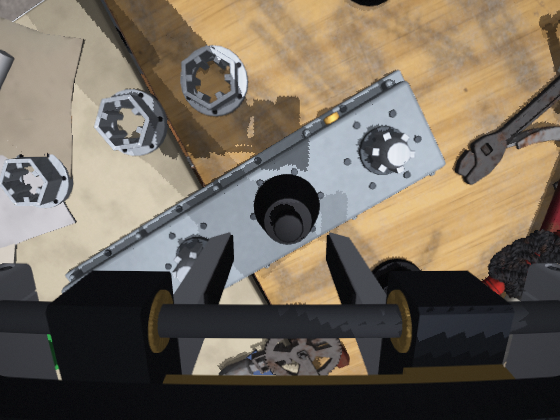

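Emit:
jog_arm:
  plan: [0.2,2.0,-0.2,-1,0,0,0,0.2,0,0,-3.6,0,0,0,0.2,0,0,-3.4,0,0,0,0.2,0,0,-2.4,0,0,0,0.2,0,0,-1,0,0,0]

```text
time_s: 7.4
ee_pos: [0.6152, 0.1466, 0.1268]
tool_rot: [-0.689, -3.058, 0.002]
wrist_force: [-0.5, -0.0, -0.2]
finger_gap: 0.0564
gripper_force: 0.0
```

Emit:
jog_arm:
  plan: [-0.8,0,0,0,0,0,0,-0.8,0,0,0,0,0,0,-0.8,0,0,0,0,0,0,-0.8,0,0,0,0,0,0]

```text
time_s: 7.73
ee_pos: [0.6197, 0.1443, 0.1324]
tool_rot: [0.696, 3.061, 0.001]
wrist_force: [0.0, -0.8, -0.9]
finger_gap: 0.0333
gripper_force: 0.0
```

Emit:
jog_arm:
  plan: [-0.8,0,0,2.5,0,0,0,-0.8,0,0,4,0,0,0,-0.8,0,0,4,0,0,0,-0.8,0,0,2,0,0,0,-0.8,-2,1.9,0,0,0,0]

```text
time_s: 8.15
ee_pos: [0.6063, 0.1594, 0.2632]
tool_rot: [0.704, 3.045, 0.007]
wrist_force: [1.5, 0.5, -0.1]
finger_gap: 0.0094
gripper_force: 0.0
```

Emit:
jog_arm:
  plan: [-0.8,-2.9,2.8,0,0,0,0,-0.8,-2.9,2.8,0,0,0,0,-0.8,-2.9,2.8,0,0,0,0,-0.8,-2.5,2.4,0,0,0,0,-0.8,0,0,0,0,0,0]

```text
time_s: 8.57
ee_pos: [0.4813, 0.2792, 0.2572]
tool_rot: [-0.678, -3.065, -0.009]
wrist_force: [-0.6, -0.3, -0.3]
finger_gap: 0.0094
gripper_force: 0.0
```

```bash
cat >> h.py <<'E'
STK=CAP+[((.039,.026),(.024,.086)),((.014,.086),(.014,.108))]
E
python3 - <<'E'
from h import *
p,st=snap("wrist");save(p,"w5");print(st["ee_pos"],st["finger_gap"])
fits(p,st,"cap_base",CAP,0);fits(p,st,"cap_base",STK,0)
p,st=snap("scene");fits(p,st,"cap_base",STK,0)
E
```

```text
[0.4812554  0.27918395 0.25722748] 0.009434165182965491
cap_base 0 0.61 [200. 189.  19.  10.] [0.4309 0.3341] xor 3.936
```

View pics/w5.png

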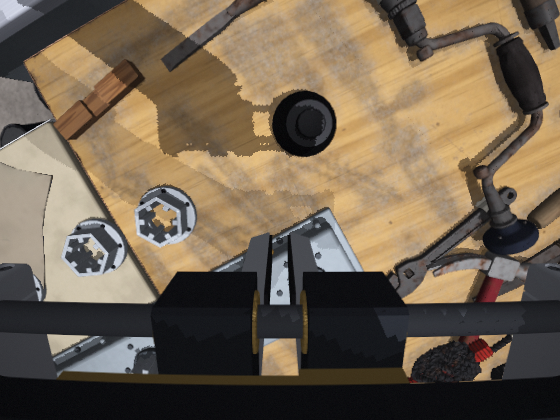

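```bash
cat >> h.py <<'E'
def darkm(p,st,s,z,mod,th=60):
    w=sil(p,st,[((.05,-.01),(.045,.15))],(*s,z))
    d=((p["img"].max(2)<th)&w).astype(np.uint8)
    _,l,stt,_=cv2.connectedComponentsWithStats(d);m=l==1+np.argmax(stt[1:,4])
    x,e=fit(p,st,mod,m,s,z);print("dark",s,m.sum(),np.round(x,4),round(e,3));return m
E
python3 - <<'E'
from h import *
p,st=snap("wrist");print(st["ee_pos"])
darkm(p,st,(.4234,.34),0,STK,45)
darkm(p,st,(.4234,.34),0,CAP,45)
p,st=snap("top");dark(p,st,(.6226,.137),.045)
save(p,"top2",(150,180,290,310),4)
print(observe()["ee_pos"],observe()["q"])
E
```

```text
[0.48845299 0.27020187 0.25628041]
dark (0.4234, 0.34) 2424 [0.4261 0.3379] 0.475
dark (0.4234, 0.34) 2424 [0.4248 0.3405] 0.46
dark (0.6226, 0.137) 396 [0.6223 0.1424] 0.505
[0.48819025 0.27006641 0.25576298] [-0.61185153  0.46379495  0.08278977  1.74606035 -0.04535407  0.93271529
  0.61043635]
```

Emit:
jog_arm:
  plan: [0.2,2.6,-2.8,0,0,0,0,0.2,2.6,-2.8,0,0,0,0,0.2,2.6,-2.8,0,0,0,0,0.2,2.6,-2.8,0,0,0,0,0.2,0,0,0,0,0,0]

```text
time_s: 9.33
ee_pos: [0.5968, 0.1487, 0.2554]
tool_rot: [0.715, 3.053, -0.008]
wrist_force: [0.2, -1.5, 0.4]
finger_gap: 0.0393
gripper_force: 0.0
```

Emit:
jog_arm:
  plan: [0.2,0,0,0,0,0,0,0.2,0,0,0,0,0,0]

```text
time_s: 9.5
ee_pos: [0.5909, 0.1588, 0.2551]
tool_rot: [-0.698, -3.062, -0.0]
wrist_force: [-0.6, 0.4, -0.1]
finger_gap: 0.053
gripper_force: 0.0
```

```bash
python3 - <<'E'
from h import *
p,st=snap("wrist");print(st["ee_pos"])
darkm(p,st,(.6226,.137),.045,CAP,50)
save(p,"w6");print(observe()["ee_pos"])
E
```

```text
[0.59086229 0.15882197 0.25510013]
dark (0.6226, 0.137) 2610 [0.6195 0.1418] 0.34
[0.59038013 0.15991769 0.25521196]
```

View pics/w6.png

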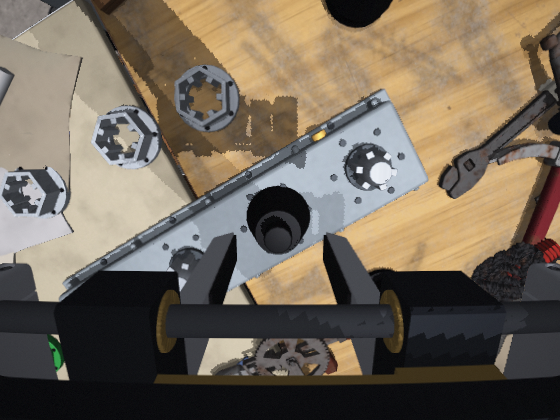

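```bash
python3 - <<'E'
from h import *
p,st=snap("wrist");print(st["ee_pos"])
im=p["img"].astype(int)
for th in(50,70,85):
    w=sil(p,st,[((.045,0),(.03,.09))],(.6215,.139,.045))
    m=((im.max(2)<th)&w).astype(np.uint8);m=cv2.morphologyEx(m,cv2.MORPH_OPEN,np.ones((5,5),np.uint8))
    c=np.vstack([q for q in cv2.findContours(m,0,2)[0] if cv2.contourArea(q)>50]);h=np.zeros_like(m);cv2.fillPoly(h,[cv2.convexHull(c)],1)
    x,e=fit(p,st,CAP,h>0,(.621,.139),.045);print(th,h.sum(),x,e)
find(p,st,("stub_1_seat",),.05)
E
```

```text
[0.59038013 0.15991769 0.25521196]
50 3238 [0.62051456 0.14133417] 0.07875231624459543
70 3345 [0.62038445 0.14115912] 0.04544095665171898
85 3375 [0.62037813 0.14159951] 0.03762962962962963
stub_1_seat [371.1 169. ] 0.56 [0.6138 0.2649 0.05  ]
```

Emit:
jog_arm:
  plan: [0.2,3.0,-1.8,-1,0,0,0,0.2,0,0,-3.6,0,0,0,0.2,0,0,-3.4,0,0,0,0.2,0,0,-2.4,0,0,0,0.2,0,0,-2,0,0,0]

```text
time_s: 10.07
ee_pos: [0.6193, 0.1425, 0.1293]
tool_rot: [-0.692, -3.062, 0.001]
wrist_force: [0.5, 0.1, 0.0]
finger_gap: 0.0567
gripper_force: 0.0
```

Emit:
jog_arm:
  plan: [-0.8,0,0,0,0,0,0,-0.8,0,0,0,0,0,0,-0.8,0,0,0,0,0,0,-0.8,0,0,0,0,0,0,-0.8,0,0,0,0,0,0]

```text
time_s: 10.48
ee_pos: [0.6219, 0.1418, 0.1333]
tool_rot: [0.695, 3.061, 0.002]
wrist_force: [0.5, 1.0, 3.1]
finger_gap: 0.0276
gripper_force: 25.0
```

Emit:
jog_arm:
  plan: [-0.8,0,0,0,0,0,0,-0.8,0,0,0,0,0,0,-0.8,0,0,0,0,0,0]

```text
time_s: 10.73
ee_pos: [0.622, 0.1418, 0.1333]
tool_rot: [0.695, 3.061, 0.003]
wrist_force: [-0.6, 0.4, 6.3]
finger_gap: 0.0277
gripper_force: 25.0
```

Emit:
jog_arm:
  plan: [-0.8,0,0,2.5,0,0,0,-0.8,0,0,4,0,0,0,-0.8,0,0,4,0,0,0,-0.8,0,0,2,0,0,0,-0.8,-1.5,1.5,0,0,0,0]

```text
time_s: 11.15
ee_pos: [0.6116, 0.1526, 0.2627]
tool_rot: [0.702, 3.049, 0.004]
wrist_force: [1.5, -0.2, -0.5]
finger_gap: 0.0277
gripper_force: 25.0
```

Emit:
jog_arm:
  plan: [-0.8,-2.6,2.6,0,0,0,0,-0.8,-2.6,2.6,0,0,0,0,-0.8,-2.6,2.6,0,0,0,0,-0.8,-1.5,1.5,0,0,0,0,-0.8,0,0,0,0,0,0]

```text
time_s: 11.57
ee_pos: [0.5084, 0.2546, 0.2569]
tool_rot: [-0.683, -3.063, -0.004]
wrist_force: [-0.4, 0.6, -0.4]
finger_gap: 0.0273
gripper_force: 25.0
```

Emit:
jog_arm:
  plan: [-0.8,0,0,0,0,0,0,-0.8,0,0,0,0,0,0,-0.8,0,0,0,0,0,0]

```text
time_s: 11.82
ee_pos: [0.5141, 0.2477, 0.2566]
tool_rot: [0.7, 3.062, -0.001]
wrist_force: [0.7, -0.2, -0.2]
finger_gap: 0.0274
gripper_force: 25.0
```

```bash
cat >> h.py <<'E'
def hull(p,st,s,z,mod,ths=(50,60,70),top=.1):
    im=p["img"].max(2)
    for th in ths:
        w=sil(p,st,[((.047,0),(.03,top))],(*s,z))
        m=((im<th)&w).astype(np.uint8);m=cv2.morphologyEx(m,cv2.MORPH_OPEN,np.ones((5,5),np.uint8))
        c=np.vstack([q for q in cv2.findContours(m,0,2)[0] if cv2.contourArea(q)>50]);h=np.zeros_like(m);cv2.fillPoly(h,[cv2.convexHull(c)],1)
        x,e=fit(p,st,mod,h>0,s,z);print(th,h.sum(),np.round(x,4),round(e,3))
E
python3 - <<'E'
from h import *
p,st=snap("wrist");print(st["ee_pos"],st["finger_gap"])
hull(p,st,(.424,.34),0,STK,top=.12)
hull(p,st,(.424,.34),0,CAP,(60,))
save(p,"w7")
E
```

```text
[0.51414937 0.24770925 0.25658175] 0.027416636314901443
50 2834 [0.4264 0.3344] 0.342
60 2965 [0.4266 0.3348] 0.287
70 3567 [0.4263 0.337 ] 0.076
60 2965 [0.4234 0.3391] 0.187
```

View pics/w7.png

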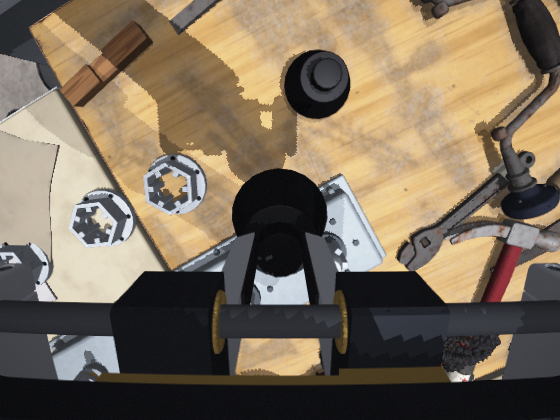

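Emit:
jog_arm:
  plan: [-0.8,-2.7,2.7,0,0,0,0,-0.8,-2.7,2.7,0,0,0,0,-0.8,-2.2,2.2,0,0,0,0,-0.8,-1.3,1.5,0,0,0,0,-0.8,0,0,0,0,0,0]

```text
time_s: 12.28
ee_pos: [0.4208, 0.3441, 0.2564]
tool_rot: [-0.687, -3.063, -0.003]
wrist_force: [-0.3, -0.3, -0.7]
finger_gap: 0.0276
gripper_force: 25.0
```

Emit:
jog_arm:
  plan: [-0.8,0,0,0,0,0,0,-0.8,0,0,0,0,0,0,-0.8,0,0,-2.6,0,0,0,-0.8,0,0,-2.6,0,0,0,-0.8,0,0,-2,0,0,0]

```text
time_s: 12.7
ee_pos: [0.4254, 0.3381, 0.1832]
tool_rot: [0.702, 3.061, -0.002]
wrist_force: [-0.1, 0.3, -0.8]
finger_gap: 0.0275
gripper_force: 25.0
```

Emit:
jog_arm:
  plan: [-0.8,0,0,-1.5,0,0,0,-0.8,0,0,-1,0,0,0,-0.8,0,0,-1,0,0,0,-0.8,0,0,0,0,0,0,-0.8,0,0,0,0,0,0]

```text
time_s: 13.12
ee_pos: [0.4245, 0.3399, 0.1495]
tool_rot: [0.698, 3.063, -0.0]
wrist_force: [-0.0, 0.2, -0.6]
finger_gap: 0.0272
gripper_force: 25.0
```

Emit:
jog_arm:
  plan: [-0.8,0,0,-0.4,0,0,0,-0.8,0,0,-0.4,0,0,0,-0.8,0,0,-0.3,0,0,0,-0.8,0,0,-0.2,0,0,0,-0.8,0,0,0,0,0,0]

```text
time_s: 13.53
ee_pos: [0.4247, 0.3409, 0.1395]
tool_rot: [0.696, 3.062, 0.004]
wrist_force: [-3.7, -3.1, 21.8]
finger_gap: 0.0273
gripper_force: 25.1
```

Emit:
jog_arm:
  plan: [0.2,0,0,0.3,0,0,0,0.2,0,0,0,0,0,0,0.2,0,0,0,0,0,0,0.2,0,0,2,0,0,0,0.5,0,0,3.5,0,0,0]

```text
time_s: 13.95
ee_pos: [0.4216, 0.3386, 0.1916]
tool_rot: [-0.694, -3.059, 0.011]
wrist_force: [0.4, 0.1, -0.0]
finger_gap: 0.0573
gripper_force: 0.0
```

Emit:
jog_arm:
  plan: [1,0,0,4,0,0,0,1,1.8,-3,1.5,0,0,0,1,2.0,-3.3,1.0,0,0,0,1,2.0,-3.3,1,0,0,0,1,2.0,-3.3,1,0,0,0]

```text
time_s: 14.37
ee_pos: [0.5024, 0.2101, 0.2799]
tool_rot: [0.694, 3.064, 0.0]
wrist_force: [0.1, 0.4, -0.1]
finger_gap: 0.0912
gripper_force: 0.0
```

Emit:
jog_arm:
  plan: [1,2.0,-3.3,0,0,0,0,1,2.0,-3.3,0,0,0,0,1,1.5,-2.5,0,0,0,0,1,1,-1.5,0,0,0,0,1,0,0,0,0,0,0]

```text
time_s: 14.78
ee_pos: [0.5689, 0.0998, 0.2789]
tool_rot: [0.707, 3.059, -0.005]
wrist_force: [0.1, 0.5, -0.1]
finger_gap: 0.0943
gripper_force: 0.0
```

Emit:
jog_arm:
  plan: [1,0,0,0,0,0,0,1,0,0,0,0,0,0,1,0,0,0,0,0,0]

```text
time_s: 15.03
ee_pos: [0.566, 0.1073, 0.2792]
tool_rot: [-0.692, -3.063, -0.001]
wrist_force: [0.5, -0.4, -0.2]
finger_gap: 0.0941
gripper_force: 0.0
```

```bash
python3 - <<'E'
from h import *
p,st=snap("wrist");print(st["ee_pos"],st["finger_gap"])
save(p,"w8");find(p,st,("hub_1","stub_1_seat","thumbscrew_grip"))
s,_=snap("scene");t,_=snap("top")
a=cv2.resize(s["img"][140:200,160:240],None,fx=7,fy=7);b=cv2.resize(t["img"][250:310,140:220],(a.shape[1],a.shape[0]))
cv2.imwrite("pics/stack.png",cv2.resize(np.vstack([a,b]),None,fx=.7,fy=.7)[...,::-1])
find(t,_,("cap_base","stub_1_seat"));find(s,_,("cap_base","stub_1_seat"))
E
```

```text
[0.56604107 0.10731184 0.27921002] 0.09414405347930634
hub_1 [254.4  98.9] 0.94 [0.4539 0.1226 0.    ]
hub_1 [413.5 285.2] 0.8 [0.8033 0.2225 0.    ]
hub_1 [ 91.8 183.3] 0.73 [ 0.4543 -0.1383  0.    ]
hub_1 [177.2 134.5] 0.57 [0.4495 0.0072 0.    ]
stub_1_seat [410.6 165. ] 0.71 [0.6115 0.2639 0.05  ]
cap_base [169.5 281. ] 0.37 [0.4193 0.3446 0.    ]
stub_1_seat [407.8 225.3] 0.54 [ 0.5633 -0.3568  0.05  ]
cap_base [200.3 185.5] 0.46 [0.4247 0.3348 0.    ]
stub_1_seat [251.1 170.7] 0.65 [0.6119 0.273  0.05  ]
```

View pics/w8.png

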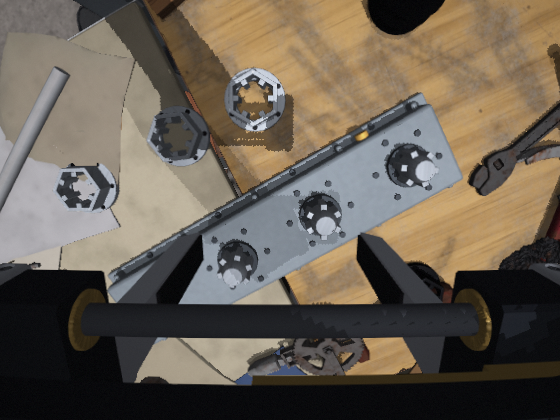

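View pics/stack.png

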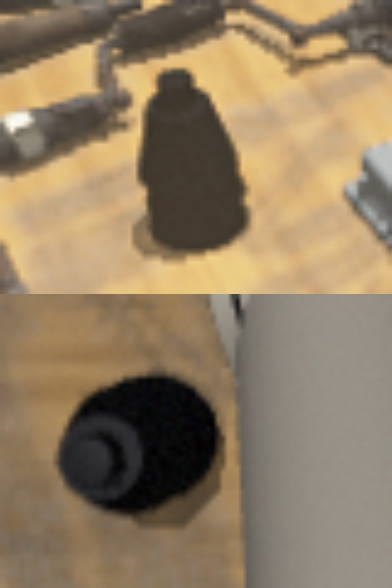

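```bash
cat >> h.py <<'E'
def six(p,st,c,z,rs,rad=.004,step=.001,lum=None):
    g=cv2.GaussianBlur(p["img"],(0,0),.6).mean(2).astype(np.float32)
    a=np.radians(np.arange(0,360,2));best=None
    for dx in np.arange(-rad,rad+1e-9,step):
        for dy in np.arange(-rad,rad+1e-9,step):
            X=np.concatenate([np.c_[c[0]+dx+r*np.cos(a),c[1]+dy+r*np.sin(a),0*a+z] for r in rs])
            uv=proj(p,X,st).astype(np.float32)
            s=cv2.remap(g,uv[:,:1],uv[:,1:],cv2.INTER_LINEAR).reshape(len(rs),-1).mean(0)
            F=np.fft.rfft(s-s.mean());pw=np.abs(F)**2;q=pw[6]/pw[1:].sum()
            sc=np.abs(F[6])*q
            if best is None or sc>best[0]:best=(sc,q,np.degrees(-np.angle(F[6]))/6%60,c[0]+dx,c[1]+dy)
    return best # score, purity, bright-phase deg mod 60, x,y
E
python3 - <<'E'
from h import *
p,st=snap("wrist");print(st["ee_pos"])
for n,c in(("s1",(.6125,.2645)),("s2",(.6215,.1405)),("s3",(.631,.0145))):
    print(n,c,np.round(proj(p,[*c,.08],st),1))
    for z in(.078,.083):print("  ",z,np.round(six(p,st,c,z,(.0175,.019,.0205)),4))
for n,c in(("hA",(.455,.1225)),("hB",(.4525,.0095)),("hC",(.4555,-.139))):
    for rs in((.0185,.020,.021),(.030,.0315,.033)):print(n,np.round(six(p,st,c,.04,rs),4))
for c in("top",):
  p,st=snap(c)
  for n,c in(("s1",(.6125,.2645)),("s2",(.6215,.1405)),("s3",(.631,.0145))):print("top",n,np.round(six(p,st,c,.08,(.0175,.019,.0205)),4))
  for n,c in(("hA",(.455,.1225)),("hB",(.4525,.0095)),("hC",(.4555,-.139))):print("top",n,np.round(six(p,st,c,.04,(.0185,.020,.021)),4))
E
```

```text
[0.56686464 0.10539302 0.27951026]
s1 (0.6125, 0.2645) [[423.2 166.7]]
   0.078 [2.1184832e+03 4.4230000e-01 8.7400000e-01 6.1250000e-01 2.6350000e-01]
   0.083 [2.1172751e+03 4.4160000e-01 1.2241000e+00 6.1050000e-01 2.6150000e-01]
s2 (0.6215, 0.1405) [[327.4 218.6]]
   0.078 [2.8306477e+03 5.6780000e-01 3.6446400e+01 6.2250000e-01 1.3650000e-01]
   0.083 [2.7156963e+03 5.5590000e-01 3.6426600e+01 6.2150000e-01 1.3650000e-01]
s3 (0.631, 0.0145) [[236.6 267.8]]
   0.078 [1.2914818e+03 3.5530000e-01 2.1057100e+01 6.3400000e-01 1.0500000e-02]
   0.083 [1.2469736e+03 3.4800000e-01 2.1184300e+01 6.3200000e-01 1.2500000e-02]
hA [1.1587269e+03 3.7200000e-01 3.4823000e+00 4.5600000e-01 1.2250000e-01]
hA [9.08365e+01 6.13000e-02 5.74616e+01 4.51000e-01 1.18500e-01]
hB [5.261666e+02 4.865000e-01 4.220130e+01 4.535000e-01 1.050000e-02]
hB [2.06994e+01 2.39000e-02 1.17378e+01 4.56500e-01 5.50000e-03]
hC [ 1.2467179e+03  3.3560000e-01  3.6449500e+01  4.5550000e-01
 -1.3800000e-01]
hC [ 3.483821e+02  1.835000e-01  4.210400e+00  4.565000e-01 -1.400000e-01]
top s1 [2.909454e+02 1.632000e-01 3.457890e+01 6.165000e-01 2.635000e-01]
top s2 [7.30536e+01 5.68000e-02 7.37070e+00 6.17500e-01 1.40500e-01]
top s3 [2.6099919e+03 7.6210000e-01 2.1808900e+01 6.3400000e-01 1.3500000e-02]
top hA [50.3332  0.0843  0.9626  0.459   0.1225]
top hB [1.803042e+02 4.653000e-01 4.107950e+01 4.535000e-01 1.250000e-02]
top hC [ 6.472187e+02  4.442000e-01  3.630350e+01  4.575000e-01 -1.410000e-01]
```

Emit:
jog_arm:
  plan: [1,-3.5,0.5,-1,0,0,-0.8,1,-3.5,0.5,-1,0,0,0,1,-2.6,0.4,-2.2,0,0,0,1,-1.5,0.3,-2.2,0,0,0,1,0,0,-2,0,0,0]

```text
time_s: 16.05
ee_pos: [0.452, 0.123, 0.195]
tool_rot: [-0.713, -3.057, 0.0]
wrist_force: [0.1, 0.8, 0.1]
finger_gap: 0.0943
gripper_force: 0.0
```

Emit:
jog_arm:
  plan: [1,0,0,0,0,0,0,1,0,0,0,0,0,0,1,0,0,0,0,0,0]

```text
time_s: 16.3
ee_pos: [0.4573, 0.1224, 0.1964]
tool_rot: [0.718, 3.057, 0.001]
wrist_force: [0.3, -0.7, 0.4]
finger_gap: 0.0939
gripper_force: 0.0
```

```bash
cat >> h.py <<'E'
def yaw(st):
    t=R.from_rotvec(st["tool_rot"]).as_matrix();return np.degrees(np.arctan2(t[1,1],t[0,1]))%180
E
python3 - <<'E'
from h import *
p,st=snap("wrist");print(st["ee_pos"],yaw(st),st["q"])
for n,c in(("s1",(.6115,.2613)),("s2",(.622,.1368)),("hA",(.456,.1225)),("hB",(.4535,.0105))):
    z,rs=(.08,(.0175,.019,.0205)) if n[0]=="s" else (.04,(.0185,.020,.021))
    print(n,proj(p,[*c,z],st).round(),np.round(six(p,st,c,z,rs),4))
E
```

```text
[0.45730246 0.12236544 0.19637732] 63.563676223332195 [-0.39329277  0.42560307  0.10001879  2.03412247 -0.06508352  0.68281896
  0.85768867]
s1 [[478. 283.]] [3.768967e+02 1.617000e-01 5.691810e+01 6.105000e-01 2.613000e-01]
s2 [[365. 342.]] [1.82237e+01 1.78000e-02 3.76102e+01 6.24000e-01 1.35800e-01]
hA [[280. 197.]] [2.4443806e+03 4.8760000e-01 6.0543000e+00 4.5600000e-01 1.2150000e-01]
hB [[185. 241.]] [2.517032e+02 1.064000e-01 4.190980e+01 4.555000e-01 1.250000e-02]
```

Emit:
jog_arm:
  plan: [1,-0.1,0,-3.8,0,0,2,1,0,0,-4,0,0,0,1,0,0,-4,0,0,0,1,0,0,-2.5,0,0,0,1,0,0,-1.5,0,0,0]

```text
time_s: 16.77
ee_pos: [0.455, 0.122, 0.0355]
tool_rot: [-0.665, -3.069, 0.001]
wrist_force: [0.5, 0.5, 0.8]
finger_gap: 0.0942
gripper_force: 0.0
```

Emit:
jog_arm:
  plan: [-0.4,0,0,0,0,0,0,-0.4,0,0,0,0,0,0,-0.4,0,0,0,0,0,0,-0.4,0,0,0,0,0,0,-0.4,0,0,0,0,0,0]
  force: 30

```text
time_s: 17.18
ee_pos: [0.456, 0.1227, 0.0389]
tool_rot: [0.663, 3.068, 0.002]
wrist_force: [0.6, 0.0, -0.4]
finger_gap: 0.0643
gripper_force: 0.0
```

Emit:
jog_arm:
  plan: [-0.4,0,0,0,0,0,0,-0.4,0,0,0,0,0,0,-0.4,0,0,0,0,0,0,-0.4,0,0,0,0,0,0]

```text
time_s: 17.52
ee_pos: [0.4559, 0.1229, 0.0386]
tool_rot: [0.663, 3.068, 0.003]
wrist_force: [-0.8, 0.7, 8.1]
finger_gap: 0.0577
gripper_force: 29.9
```

Emit:
jog_arm:
  plan: [-0.4,0,0,2,0,0,0,-0.4,0,0,4,0,0,0,-0.4,0,0,4,0,0,0,-0.4,1.5,0,3.6,0,0,0,-0.4,2.7,-1,2.5,0,0,0]

```text
time_s: 17.93
ee_pos: [0.4944, 0.1146, 0.2016]
tool_rot: [-0.657, -3.07, -0.003]
wrist_force: [1.0, 1.0, -4.0]
finger_gap: 0.0578
gripper_force: 29.9
```

Emit:
jog_arm:
  plan: [-0.4,2.7,-1,2.5,0,0,0,-0.4,2.7,-1,2,0,0,0,-0.4,1.5,-0.5,0.5,0,0,0,-0.4,0,0,0,0,0,0,-0.4,0,0,0,0,0,0]

```text
time_s: 18.35
ee_pos: [0.5654, 0.0867, 0.2481]
tool_rot: [-0.666, -3.069, 0.001]
wrist_force: [-0.9, 0.3, -3.8]
finger_gap: 0.0577
gripper_force: 29.9
```

Emit:
jog_arm:
  plan: [-0.4,0,0,0,0,0,0,-0.4,0,0,0,0,0,0]

```text
time_s: 18.52
ee_pos: [0.564, 0.0879, 0.2474]
tool_rot: [-0.661, -3.068, 0.001]
wrist_force: [-0.0, -0.1, -3.4]
finger_gap: 0.0579
gripper_force: 29.9
```

```bash
python3 - <<'E'
from h import *
p,st=snap("wrist");print(st["ee_pos"],yaw(st),st["finger_gap"])
for n,c in(("s1",(.6115,.2613)),("s2",(.622,.1368)),("s3",(.633,.0123)),("hB",(.4535,.0105)),("hC",(.456,-.139))):
    z,rs=(.08,(.0175,.019,.0205)) if n[0]=="s" else (.04,(.0185,.020,.021))
    print(n,proj(p,[*c,z],st).round(),np.round(six(p,st,c,z,rs,.005),4))
hc=st["ee_pos"].copy();print("held",np.round(six(p,st,hc[:2],hc[2]-.0386+.04,(.0185,.020,.021),.005),4),proj(p,hc,st))
save(p,"w9")
E
```

```text
[0.56395863 0.08790917 0.24744674] 65.66590127483911 0.05786135010615184
s1 [[450. 171.]] [2.2246104e+03 4.3420000e-01 1.6308000e+00 6.1150000e-01 2.6230000e-01]
s2 [[344. 226.]] [5.334321e+02 1.835000e-01 2.417750e+01 6.180000e-01 1.358000e-01]
s3 [[245. 278.]] [1.125835e+02 7.710000e-02 8.495000e+00 6.340000e-01 1.730000e-02]
hB [[179. 130.]] [5.937164e+02 5.138000e-01 4.078720e+01 4.535000e-01 1.050000e-02]
hC [[ 72. 186.]] [ 1.3928997e+03  3.3310000e-01  3.6194800e+01  4.5600000e-01
 -1.3800000e-01]
held [7.627963e+02 2.455000e-01 4.951900e+00 5.640000e-01 8.690000e-02] [[281.81899645 262.67219291]]
```

View pics/w9.png

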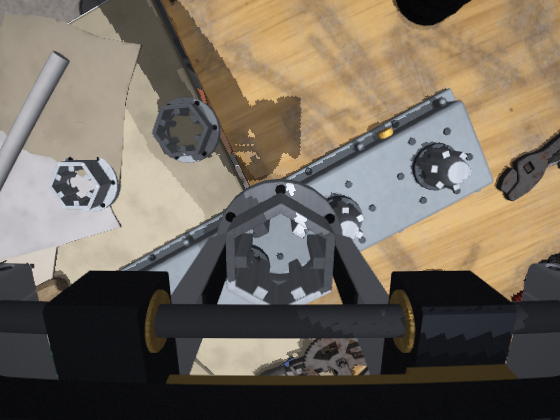

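Emit:
jog_arm:
  plan: [-0.4,0.9,3.4,0,0,0,6.4,-0.4,0.95,3.5,0,0,0,6.4,-0.4,0.95,3.5,-1,0,0,6.4,-0.4,0.95,3.5,-1.5,0,0,6.4,-0.4,1,3.5,-1.5,0,0,0]

```text
time_s: 18.98
ee_pos: [0.6129, 0.2632, 0.2081]
tool_rot: [0.041, -3.141, -0.001]
wrist_force: [0.7, -1.0, -3.3]
finger_gap: 0.0576
gripper_force: 29.9
```

Emit:
jog_arm:
  plan: [-0.4,0,0,-2.5,0,0,0,-0.4,0,0,-2.5,0,0,0,-0.4,0,0,-1.5,0,0,0,-0.4,0,0,0,0,0,0,-0.4,0,0,0,0,0,0]

```text
time_s: 19.4
ee_pos: [0.6121, 0.2613, 0.1424]
tool_rot: [0.034, -3.139, 0.002]
wrist_force: [0.4, 0.5, -3.5]
finger_gap: 0.0579
gripper_force: 29.9
```

```bash
python3 - <<'E'
from h import *
st=observe();print(st["ee_pos"],yaw(st),st["wrist_force"])
p,st=snap("wrist");hc=st["ee_pos"];print("held",np.round(six(p,st,hc[:2],hc[2]+.0014,(.0185,.020,.021),.005),4))
E
```

```text
[0.61212633 0.26128367 0.14240581] 91.2355057443383 [ 0.40592345  0.47427042 -3.49832258]
held [7.610253e+02 2.485000e-01 2.005230e+01 6.091000e-01 2.653000e-01]
```

Emit:
jog_arm:
  plan: [-0.4,-0.05,0.05,-0.8,0,0,0,-0.4,0,0,-0.6,0,0,0,-0.4,0,0,-0.6,0,0,0,-0.4,0,0,0,0,0,0]

```text
time_s: 19.78
ee_pos: [0.6121, 0.2614, 0.1223]
tool_rot: [0.033, -3.14, 0.001]
wrist_force: [-1.4, -1.1, -3.7]
finger_gap: 0.058
gripper_force: 29.9
```

Emit:
jog_arm:
  plan: [-0.4,0,0,-0.5,0,0,0,-0.4,0,0,-0.3,0,0,0,-0.4,0,0,0,0,0,0]

```text
time_s: 20.03
ee_pos: [0.6125, 0.2616, 0.1147]
tool_rot: [0.033, -3.14, 0.001]
wrist_force: [0.1, 0.2, -4.4]
finger_gap: 0.0573
gripper_force: 29.9
```

Emit:
jog_arm:
  plan: [-0.4,0,0,-0.4,0,0,0,-0.4,0,0,-0.4,0,0,0,-0.4,0,0,-0.3,0,0,0,-0.4,0,0,0,0,0,0]

```text
time_s: 20.37
ee_pos: [0.6125, 0.2615, 0.1036]
tool_rot: [0.033, -3.14, 0.001]
wrist_force: [-0.5, -0.3, -3.4]
finger_gap: 0.0578
gripper_force: 29.9
```

Emit:
jog_arm:
  plan: [-0.4,0,0,-0.3,0,0,0,-0.4,0,0,-0.3,0,0,0,-0.4,0,0,-0.2,0,0,0,-0.4,0,0,0,0,0,0]

```text
time_s: 20.7
ee_pos: [0.6127, 0.2616, 0.0959]
tool_rot: [0.033, -3.141, 0.001]
wrist_force: [-0.7, -0.0, -4.1]
finger_gap: 0.0579
gripper_force: 29.9
```

Emit:
jog_arm:
  plan: [-0.4,0,0,-0.3,0,0,0,-0.4,0,0,-0.2,0,0,0,-0.4,0,0,-0.1,0,0,0,-0.4,0,0,0,0,0,0]

```text
time_s: 21.03
ee_pos: [0.613, 0.262, 0.0917]
tool_rot: [-0.033, 3.141, 0.001]
wrist_force: [-2.2, -1.3, 5.0]
finger_gap: 0.0582
gripper_force: 29.9
```

Emit:
jog_arm:
  plan: [-0.4,0,0,-0.2,0,0,0,-0.4,0,0,0,0,0,0]

```text
time_s: 21.2
ee_pos: [0.6131, 0.2619, 0.0916]
tool_rot: [-0.032, 3.141, 0.001]
wrist_force: [-5.9, -2.3, 15.7]
finger_gap: 0.0577
gripper_force: 29.9
```

Emit:
jog_arm:
  plan: [-0.4,0,0,-0.2,0,0,0,-0.4,0,0,0,0,0,0]

```text
time_s: 21.37
ee_pos: [0.6133, 0.2619, 0.0915]
tool_rot: [-0.031, 3.14, 0.001]
wrist_force: [-8.7, -2.9, 26.9]
finger_gap: 0.0579
gripper_force: 30.0
```

Emit:
jog_arm:
  plan: [0.7,0,0,0.4,0,0,0,0.7,0,0,0,0,0,0,0.7,0,0,0,0,0,0,1,0,0,2.5,0,0,0,1,0,0,4,0,0,0]

```text
time_s: 21.78
ee_pos: [0.6099, 0.2604, 0.1513]
tool_rot: [0.033, -3.133, 0.006]
wrist_force: [1.0, 0.2, 0.2]
finger_gap: 0.0878
gripper_force: 0.0
```

Emit:
jog_arm:
  plan: [1,-0.5,-1,3.8,0,0,0,1,-2.0,-3.2,0.5,0,0,3.5,1,-2.1,-3.4,0,0,0,3.5,1,-2.1,-3.4,0,0,0,3.5,1,-2.1,-3.4,0,0,0,0]

```text
time_s: 22.2
ee_pos: [0.524, 0.1165, 0.1984]
tool_rot: [-0.325, 3.124, -0.0]
wrist_force: [0.7, -0.9, 0.1]
finger_gap: 0.0941
gripper_force: 0.0
```

Emit:
jog_arm:
  plan: [1,-2.1,-3.4,0,0,0,0,1,-2.1,-3.4,-1,0,0,0,1,-2.1,-3.1,-1,0,0,0,1,-0.8,-0.8,-1,0,0,0,1,0,0,0,0,0,0]

```text
time_s: 22.62
ee_pos: [0.4504, 0.0075, 0.167]
tool_rot: [0.312, -3.121, 0.002]
wrist_force: [-0.7, 0.9, -0.5]
finger_gap: 0.094
gripper_force: 0.0
```

Emit:
jog_arm:
  plan: [1,0,0,0,0,0,0,1,0,0,0,0,0,0,1,0,0,0,0,0,0]

```text
time_s: 22.87
ee_pos: [0.4556, 0.0125, 0.1689]
tool_rot: [-0.324, 3.123, 0.001]
wrist_force: [0.4, -0.3, -0.4]
finger_gap: 0.0937
gripper_force: 0.0
```

```bash
python3 - <<'E'
from h import *
p,st=snap("wrist");print(st["ee_pos"],yaw(st),st["finger_gap"])
for n,c in(("hB",(.4535,.0105)),):
    print(n,proj(p,[*c,.04],st).round(),np.round(six(p,st,c,.04,(.0185,.020,.021),.006),4))
find(p,st,("hub_1",));p,st=snap("scene");fits(p,st,"hub_1",HUB,0)
find(p,st,("hub_1",),.053)
E
```

```text
[0.4556464  0.01246934 0.1689135 ] 101.83474491594126 0.09373503575310099
hB [[279. 203.]] [2.49421e+03 4.81500e-01 4.12417e+01 4.53500e-01 1.05000e-02]
hub_1 [138.6 172. ] 0.9 [ 0.4604 -0.1387  0.    ]
hub_1 [276.8 193.2] 0.58 [0.4532 0.008  0.    ]
hub_1 0 0.88 [258. 262.  26.  26.] [ 0.4603 -0.1326] xor 0.193
hub_1 0 0.88 [348. 279.  27.  32.] [ 0.671  -0.3064] xor 0.113
hub_1 0 0.74 [301. 173.  11.  21.] [0.8054 0.2262] xor 0.792
hub_1 0 0.58 [254. 166.  14.  14.] [0.6455 0.3366] xor 1.64
hub_1 [348.2 284.3] 0.81 [ 0.6429 -0.3432  0.053 ]
hub_1 [256.1 268.2] 0.8 [ 0.439  -0.1794  0.053 ]
hub_1 [236.7 236.5] 0.71 [ 0.4354 -0.0358  0.053 ]
hub_1 [303.7 174.7] 0.53 [0.7763 0.1598 0.053 ]
hub_1 [203.6 184.4] 0.47 [0.4232 0.2656 0.053 ]
hub_1 [254.6 173.1] 0.43 [0.6162 0.2489 0.053 ]
```

Emit:
jog_arm:
  plan: [1,-0.2,-0.2,-3.5,0,0,0,1,0,0,-4,0,0,0,1,0,0,-3.3,0,0,0,1,0,0,-2.2,0,0,0,1,0,0,0,0,0,0]

```text
time_s: 23.53
ee_pos: [0.4495, 0.009, 0.035]
tool_rot: [0.321, -3.118, -0.0]
wrist_force: [0.6, 0.5, 0.6]
finger_gap: 0.0942
gripper_force: 0.0
```

Emit:
jog_arm:
  plan: [-0.4,0,0,0,0,0,0,-0.4,0,0,0,0,0,0,-0.4,0,0,0,0,0,0,-0.4,0,0,0,0,0,0,-0.4,0,0,0,0,0,0]

```text
time_s: 23.95
ee_pos: [0.4528, 0.0088, 0.0397]
tool_rot: [-0.32, 3.123, -0.0]
wrist_force: [-0.1, -0.5, 1.1]
finger_gap: 0.0643
gripper_force: 0.0
```

Emit:
jog_arm:
  plan: [-0.4,0,0,0,0,0,0,-0.4,0,0,0,0,0,0,-0.4,0,0,0,0,0,0,-0.4,0,0,0,0,0,0]

```text
time_s: 24.28
ee_pos: [0.4525, 0.0093, 0.0394]
tool_rot: [-0.321, 3.123, 0.001]
wrist_force: [-0.8, 1.2, 8.4]
finger_gap: 0.058
gripper_force: 30.0
```

Emit:
jog_arm:
  plan: [-0.4,0,0,2,0,0,0,-0.4,0,0,4,0,0,0,-0.4,0,0,4,0,0,-4,-0.4,1.5,-0.5,3.5,0,0,-6.5,-0.4,2.5,-1,3,0,0,-6.5]

```text
time_s: 24.7
ee_pos: [0.4893, -0.0051, 0.206]
tool_rot: [-0.15, -3.135, -0.002]
wrist_force: [1.0, -0.0, -3.9]
finger_gap: 0.0579
gripper_force: 30.0
```

Emit:
jog_arm:
  plan: [-0.4,2.6,-1.1,2.5,0,0,-6.5,-0.4,2.6,-1.1,2,0,0,-6.5,-0.4,2.5,-0.8,0,0,0,-5.3,-0.4,0.5,0,0,0,0,0,-0.4,0,0,0,0,0,0]

```text
time_s: 25.12
ee_pos: [0.5745, -0.0366, 0.2479]
tool_rot: [-0.643, -3.075, 0.001]
wrist_force: [-0.4, -0.0, -3.9]
finger_gap: 0.0578
gripper_force: 30.0
```

Emit:
jog_arm:
  plan: [-0.4,0,0,0,0,0,0,-0.4,0,0,0,0,0,0,-0.4,0,0,0,0,0,0]

```text
time_s: 25.37
ee_pos: [0.5723, -0.0357, 0.2479]
tool_rot: [-0.64, -3.073, 0.0]
wrist_force: [0.6, -0.3, -3.2]
finger_gap: 0.0579
gripper_force: 30.0
```

```bash
python3 - <<'E'
from h import *
p,st=snap("wrist");print(st["ee_pos"],yaw(st),st["finger_gap"],st["q"])
for n,c in(("s2",(.6228,.1372)),("s3",(.633,.0123)),("hC",(.456,-.139))):
    z,rs=(.083,(.0175,.019,.0205)) if n[0]=="s" else (.04,(.0185,.020,.021))
    print(n,proj(p,[*c,z],st).round(),np.round(six(p,st,c,z,rs,.004),4))
E
```

```text
[ 0.57228081 -0.03566102  0.24787669] 66.4606804829423 0.05793611809580579 [-0.04892041  0.49708134  0.09485325  1.71164333 -0.05650654  0.93798998
  1.22802124]
s2 [[452. 176.]] [2.3873774e+03 4.7930000e-01 3.3170700e+01 6.2280000e-01 1.3620000e-01]
s3 [[344. 230.]] [2.976322e+02 1.152000e-01 2.109160e+01 6.320000e-01 1.230000e-02]
hC [[157. 133.]] [ 7.443958e+02  2.302000e-01  4.243850e+01  4.520000e-01 -1.380000e-01]
```

Emit:
jog_arm:
  plan: [-0.4,1.0,3.4,0,0,0,-1.6,-0.4,1.0,3.5,0,0,0,0,-0.4,1.0,3.5,-1,0,0,0,-0.4,1.0,3.5,-1.5,0,0,0,-0.4,1.0,3.4,-1.5,0,0,0]

```text
time_s: 25.83
ee_pos: [0.6239, 0.1389, 0.2085]
tool_rot: [0.684, 3.066, 0.001]
wrist_force: [0.2, -0.5, -3.0]
finger_gap: 0.0581
gripper_force: 30.0
```

Emit:
jog_arm:
  plan: [-0.4,0,0,-2.5,0,0,0,-0.4,0,0,-2.5,0,0,0,-0.4,0,0,-1.3,0,0,0,-0.4,0,0,0,0,0,0,-0.4,0,0,0,0,0,0]

```text
time_s: 26.25
ee_pos: [0.6231, 0.1367, 0.145]
tool_rot: [-0.685, -3.064, 0.001]
wrist_force: [0.1, 0.6, -3.4]
finger_gap: 0.0577
gripper_force: 30.0
```

Emit:
jog_arm:
  plan: [-0.4,0,0,-0.8,0,0,0,-0.4,0,0,-0.6,0,0,0,-0.4,0,0,0,0,0,0,-0.4,0,0,0,0,0,0]

```text
time_s: 26.58
ee_pos: [0.6238, 0.1367, 0.1316]
tool_rot: [-0.686, -3.066, -0.0]
wrist_force: [-0.5, 1.3, -3.0]
finger_gap: 0.0578
gripper_force: 30.0
```

Emit:
jog_arm:
  plan: [-0.4,0,0,-0.4,0,0,0,-0.4,0,0,-0.4,0,0,0,-0.4,0,0,-0.3,0,0,0,-0.4,0,0,0,0,0,0]

```text
time_s: 26.92
ee_pos: [0.6225, 0.1379, 0.1195]
tool_rot: [-0.683, -3.063, -0.001]
wrist_force: [-1.9, 2.6, -2.9]
finger_gap: 0.0579
gripper_force: 30.0
```

Emit:
jog_arm:
  plan: [-0.4,0,0,-0.3,0,0,0,-0.4,0,0,-0.2,0,0,0,-0.4,0,0,0,0,0,0]

```text
time_s: 27.17
ee_pos: [0.6224, 0.138, 0.1147]
tool_rot: [-0.683, -3.063, -0.0]
wrist_force: [-4.4, 2.9, -1.9]
finger_gap: 0.0577
gripper_force: 30.0
```

Emit:
jog_arm:
  plan: [-0.4,-0.1,0.1,-0.4,0,0,0,-0.4,0,0,-0.4,0,0,0,-0.4,0,0,-0.4,0,0,0,-0.4,0,0,0,0,0,0]

```text
time_s: 27.5
ee_pos: [0.6222, 0.1381, 0.1023]
tool_rot: [-0.684, -3.065, 0.0]
wrist_force: [-2.7, 2.6, -5.1]
finger_gap: 0.0577
gripper_force: 30.0
```

Emit:
jog_arm:
  plan: [-0.4,0,0,-0.4,0,0,0,-0.4,0,0,-0.3,0,0,0,-0.4,0,0,-0.2,0,0,0,-0.4,0,0,0,0,0,0]

```text
time_s: 27.83
ee_pos: [0.6222, 0.1382, 0.0938]
tool_rot: [-0.684, -3.065, 0.0]
wrist_force: [-3.5, 3.4, -3.7]
finger_gap: 0.0579
gripper_force: 30.0
```

Emit:
jog_arm:
  plan: [-0.4,0,0,-0.3,0,0,0,-0.4,0,0,-0.2,0,0,0,-0.4,0,0,0,0,0,0]

```text
time_s: 28.08
ee_pos: [0.6222, 0.1382, 0.0923]
tool_rot: [-0.685, -3.065, -0.001]
wrist_force: [-11.4, 2.0, 19.7]
finger_gap: 0.0577
gripper_force: 30.0
```

Emit:
jog_arm:
  plan: [0.7,0.1,0,0.5,0,0,0,0.7,0,0,0,0,0,0,0.7,0,0,0,0,0,0,1,0,0,2.5,0,0,0,1,0,0,4,0,0,0]

```text
time_s: 28.5
ee_pos: [0.6218, 0.1363, 0.156]
tool_rot: [-0.685, -3.06, 0.007]
wrist_force: [0.1, 0.2, -0.5]
finger_gap: 0.0875
gripper_force: 0.0
```

Emit:
jog_arm:
  plan: [1,-0.5,-0.6,3.8,0,0,0,1,-2.1,-3.4,0.5,0,0,6.3,1,-2.1,-3.4,0,0,0,6.3,1,-2.1,-3.4,0,0,0,6.3,1,-2.1,-3.4,0,0,0,6.3]

```text
time_s: 28.92
ee_pos: [0.5348, -0.0063, 0.2027]
tool_rot: [-0.008, 3.139, -0.002]
wrist_force: [0.5, -1.0, 0.0]
finger_gap: 0.0941
gripper_force: 0.0
```

Emit:
jog_arm:
  plan: [1,-2.1,-3.4,0,0,0,6.3,1,-2.1,-3.4,-1,0,0,0,1,-2.1,-3.4,-1,0,0,0,1,-1.4,-3.2,-1,0,0,0,1,0,0,0,0,0,0]

```text
time_s: 29.33
ee_pos: [0.4534, -0.1464, 0.1711]
tool_rot: [0.154, -3.133, 0.006]
wrist_force: [-1.3, 0.4, 0.0]
finger_gap: 0.0939
gripper_force: 0.0
```

Emit:
jog_arm:
  plan: [1,0,0,0,0,0,0,1,0,0,0,0,0,0,1,0,0,0,0,0,0]

```text
time_s: 29.58
ee_pos: [0.4593, -0.1373, 0.1727]
tool_rot: [-0.175, 3.135, 0.0]
wrist_force: [0.0, 0.3, -0.1]
finger_gap: 0.0944
gripper_force: 0.0
```

```bash
python3 - <<'E'
from h import *
p,st=snap("wrist");print(st["ee_pos"],yaw(st),st["finger_gap"],st["q"])
for n,c in(("hC",(.456,-.139)),):
    print(n,proj(p,[*c,.04],st).round(),np.round(six(p,st,c,.04,(.0185,.020,.021),.006),4))
find(p,st,("hub_1",))
E
```

```text
[ 0.45925846 -0.13728459  0.17270209] 96.39980443158926 0.09436879389515203 [ 0.28186206  0.46904326 -0.06951745  2.04065581  0.05232397  0.63188941
  1.86014251]
hC [[279. 201.]] [ 2.1792195e+03  4.8590000e-01  3.6356400e+01  4.5700000e-01
 -1.3900000e-01]
```

Emit:
jog_arm:
  plan: [1,-0.2,-0.2,-3.8,0,0,0,1,0,0,-4,0,0,0,1,0,0,-3.3,0,0,0,1,0,0,-2.3,0,0,0,1,0,0,0,0,0,0]

```text
time_s: 30.1
ee_pos: [0.4539, -0.1383, 0.0349]
tool_rot: [0.176, -3.13, -0.004]
wrist_force: [0.3, -0.2, 0.0]
finger_gap: 0.094
gripper_force: 0.0
```

Emit:
jog_arm:
  plan: [-0.4,0,0,0,0,0,0,-0.4,0,0,0,0,0,0,-0.4,0,0,0,0,0,0,-0.4,0,0,0,0,0,0,-0.4,0,0,0,0,0,0]

```text
time_s: 30.52
ee_pos: [0.4569, -0.1404, 0.0398]
tool_rot: [-0.172, 3.134, -0.001]
wrist_force: [-0.1, -0.3, -0.0]
finger_gap: 0.0641
gripper_force: 0.0
```

Emit:
jog_arm:
  plan: [-0.4,0,0,0,0,0,0,-0.4,0,0,0,0,0,0,-0.4,0,0,0,0,0,0,-0.4,0,0,0,0,0,0]

```text
time_s: 30.85
ee_pos: [0.4564, -0.1398, 0.0394]
tool_rot: [-0.173, 3.136, 0.0]
wrist_force: [-0.3, 2.3, 7.9]
finger_gap: 0.0581
gripper_force: 30.0
```

Emit:
jog_arm:
  plan: [-0.4,0,0,2,0,0,0,-0.4,0,0,4,0,0,0,-0.4,0,0,4,0,0,0,-0.4,0.5,0.5,3.5,0,0,0,-0.4,2.5,2.2,2,0,0,5]

```text
time_s: 31.27
ee_pos: [0.4826, -0.1177, 0.1969]
tool_rot: [0.298, -3.126, 0.006]
wrist_force: [0.4, -1.3, -5.0]
finger_gap: 0.058
gripper_force: 30.0
```

Emit:
jog_arm:
  plan: [-0.4,2.9,2.5,0,0,0,5,-0.4,2.9,2.5,0,0,0,5,-0.4,2.9,2.5,0,0,0,0,-0.4,2.9,2.5,0,0,0,0,-0.4,2.0,1.7,0,0,0,0]

```text
time_s: 31.68
ee_pos: [0.6238, 0.0072, 0.1933]
tool_rot: [-0.584, 3.085, 0.002]
wrist_force: [0.7, 0.3, -3.0]
finger_gap: 0.0579
gripper_force: 30.0
```

Emit:
jog_arm:
  plan: [-0.4,1.0,0.8,0,0,0,0,-0.4,0,0,-2,0,0,0,-0.4,0,0,-2,0,0,0,-0.4,0,0,0,0,0,0,-0.4,0,0,0,0,0,0]

```text
time_s: 32.1
ee_pos: [0.6304, 0.0114, 0.1523]
tool_rot: [0.58, -3.084, -0.0]
wrist_force: [-0.3, 0.1, -2.0]
finger_gap: 0.0575
gripper_force: 30.0
```

```bash
python3 - <<'E'
from h import *
st=observe();print(st["ee_pos"],yaw(st),st["wrist_force"],st["q"])
for c in("scene","top"):
  p,st=snap(c);print(c,[np.round(six(p,st,(.633,.013),z,(.0175,.019,.0205),.003),4) for z in(.083,)])
E
```

```text
[0.63035982 0.01143865 0.1522644 ] 111.28755981109107 [-0.27243939  0.1314038  -2.0169563 ] [ 0.01656635  0.68789677 -0.13150424  1.64159873  0.11395405  0.82356186
  1.77911221]
scene [array([7.81345e+01, 1.40400e-01, 1.73539e+01, 6.36000e-01, 1.30000e-02])]
top [array([1.90500e-01, 9.00000e-03, 3.94278e+01, 6.32000e-01, 1.10000e-02])]
```

Adjust by +2.5 mm in x, +1.5 mm in y, then descend.

Emit:
jog_arm:
  plan: [-0.4,0.25,0.15,-0.8,0,0,0,-0.4,0,0,-1,0,0,0,-0.4,0,0,-0.6,0,0,0,-0.4,0,0,0,0,0,0]

```text
time_s: 32.53
ee_pos: [0.6331, 0.0132, 0.1277]
tool_rot: [0.58, -3.084, -0.001]
wrist_force: [-0.2, 0.2, -2.6]
finger_gap: 0.0582
gripper_force: 30.0
```

Emit:
jog_arm:
  plan: [-0.4,0,0,-0.4,0,0,0,-0.4,0,0,-0.4,0,0,0,-0.4,0,0,-0.2,0,0,0,-0.4,0,0,0,0,0,0]

```text
time_s: 32.87
ee_pos: [0.6341, 0.0133, 0.1189]
tool_rot: [0.58, -3.087, -0.0]
wrist_force: [0.2, 0.7, -2.5]
finger_gap: 0.0574
gripper_force: 30.0
```

Emit:
jog_arm:
  plan: [-0.4,0,0,-0.3,0,0,0,-0.4,0,0,-0.2,0,0,0,-0.4,0,0,0,0,0,0]

```text
time_s: 33.12
ee_pos: [0.6342, 0.0133, 0.1141]
tool_rot: [0.581, -3.087, -0.0]
wrist_force: [-0.3, -0.0, -3.1]
finger_gap: 0.0577
gripper_force: 30.0
```

Emit:
jog_arm:
  plan: [-0.4,0,0,-0.4,0,0,0,-0.4,0,0,-0.4,0,0,0,-0.4,0,0,-0.4,0,0,0,-0.4,0,0,0,0,0,0]

```text
time_s: 33.45
ee_pos: [0.634, 0.0133, 0.1014]
tool_rot: [0.581, -3.086, -0.0]
wrist_force: [-0.3, 0.4, -2.3]
finger_gap: 0.0574
gripper_force: 30.0
```

Emit:
jog_arm:
  plan: [-0.4,0,0,-0.4,0,0,0,-0.4,0,0,-0.3,0,0,0,-0.4,0,0,-0.2,0,0,0,-0.4,0,0,0,0,0,0]

```text
time_s: 33.78
ee_pos: [0.6342, 0.0133, 0.0929]
tool_rot: [0.58, -3.087, -0.0]
wrist_force: [-0.5, -0.3, -3.0]
finger_gap: 0.0575
gripper_force: 30.0
```

Emit:
jog_arm:
  plan: [-0.4,0,0,-0.3,0,0,0,-0.4,0,0,-0.2,0,0,0,-0.4,0,0,0,0,0,0]

```text
time_s: 34.03
ee_pos: [0.6344, 0.0134, 0.0924]
tool_rot: [-0.58, 3.087, -0.001]
wrist_force: [-8.8, -1.4, 22.6]
finger_gap: 0.058
gripper_force: 30.0
```

Emit:
jog_arm:
  plan: [0.7,0.1,0,0.5,0,0,0,0.7,0,0,0,0,0,0,0.7,0,0,0,0,0,0,0.7,0,0,2.5,0,0,0,0.3,0,0,4,0,0,0]

```text
time_s: 34.45
ee_pos: [0.6324, 0.0131, 0.1548]
tool_rot: [0.579, -3.079, -0.002]
wrist_force: [0.7, -0.5, 0.4]
finger_gap: 0.076
gripper_force: 0.0
```

Emit:
jog_arm:
  plan: [0.3,0,-1,3.8,0,0,0,0.3,0.3,-3.4,3,0,0,0,0.3,0.3,-3.4,0.5,0,0,0,0.3,0.3,-3,0,0,0,0,0.3,0.1,-1.6,0,0,0,0]

```text
time_s: 34.87
ee_pos: [0.6456, -0.1133, 0.2296]
tool_rot: [-0.573, 3.088, -0.006]
wrist_force: [0.1, -0.8, 0.1]
finger_gap: 0.0613
gripper_force: 0.0
```

Emit:
jog_arm:
  plan: [0.3,0,0,0,0,0,0,0.3,0,0,0,0,0,0,0.3,0,0,0,0,0,0,0.3,0,0,0,0,0,0]

```text
time_s: 35.2
ee_pos: [0.6451, -0.1048, 0.2284]
tool_rot: [0.586, -3.086, -0.003]
wrist_force: [0.1, -0.0, -0.1]
finger_gap: 0.061
gripper_force: 0.0
```

```bash
python3 - <<'E'
from h import *
p,st=snap("wrist");print(st["ee_pos"],yaw(st),st["finger_gap"],st["q"])
print(proj(p,[.6447,-.111,.083],st))
find(p,st,("thumbscrew_grip",))
for r in masks_of("thumbscrew_grip",p)[:2]:
    print(r["conf"],np.round(r["rect"]),r["mask"].sum())
    v,u=np.nonzero(r["mask"]);(c,wh,a)=cv2.minAreaRect(np.c_[u,v].astype(np.float32));b=cv2.boxPoints((c,wh,a))
    X=toz(p,b,.097,st);e=[X[1]-X[0],X[2]-X[1]]
    for d in e:print(np.linalg.norm(d).round(4),np.degrees(np.arctan2(d[1],d[0]))%180)
    print(toz(p,c,.097,st))
save(p,"w10",(180,90,380,290),3)
# other hubs
p,_=snap("scene");fits(p,_,"hub_1",HUB,.053)
E
```

```text
[ 0.64510661 -0.10478991  0.22837878] 111.49521814588606 0.061019999590228115 [ 0.20344858  0.63605452 -0.14473133  1.50047323  0.09891581  1.01342474
  1.98014971]
[[274.45811254 199.3513616 ]]
thumbscrew_grip [275.5 194.2] 0.97 [ 0.6395 -0.1119  0.083 ]
thumbscrew_grip [409.2 221.3] 0.35 [0.6161 0.0241 0.083 ]
0.88 [273. 199.  45.  40.] 986
0.0568 156.55096030884891
0.0224 66.54677435541934
[[ 0.64007961 -0.11480103  0.097     ]]
hub_1 0.053 0.93 [349. 280.  25.  27.] [ 0.6457 -0.3381] xor 0.37
hub_1 0.053 0.76 [270. 184.  23.  21.] [0.6261 0.1397] xor 0.211
hub_1 0.053 0.73 [256. 168.  24.  19.] [0.6126 0.2574] xor 0.239
hub_1 0.053 0.69 [290. 206.  20.  22.] [0.6345 0.012 ] xor 0.455
hub_1 0.053 0.63 [300. 172.  16.  15.] [0.7677 0.1626] xor 2.784
```

View pics/w10.png

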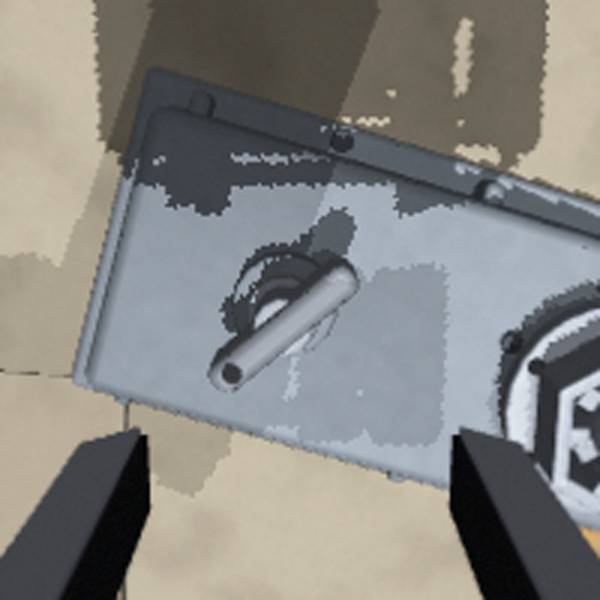

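```bash
python3 - <<'E'
from h import *
p,st=snap("wrist");print(st["ee_pos"],yaw(st))
X=toz(p,np.array([[231,373],[345,282]])/3.+[180,90],.097,st)
print(X,X.mean(0),np.degrees(np.arctan2(*(X[0]-X[1])[[1,0]])),np.linalg.norm(X[0]-X[1]))
E
```

```text
[ 0.64520864 -0.10677104  0.2289166 ] 111.38003877746043
[[ 0.66164999 -0.12433966  0.097     ]
 [ 0.62138037 -0.10161742  0.097     ]] [ 0.64151518 -0.11297854  0.097     ] -29.433988038909547 0.04623788948152126
```

Emit:
jog_arm:
  plan: [0.3,-0.2,-0.4,0,0,0,-6.4,0.3,0,0,-1,0,0,-6.4,0.3,0,0,-1,0,0,-6.4,0.3,0,0,-1,0,0,-6.4,0.3,0,0,-1,0,0,-6.4]

```text
time_s: 35.92
ee_pos: [0.6432, -0.1117, 0.1887]
tool_rot: [0.301, 3.127, 0.0]
wrist_force: [0.6, -0.0, -0.7]
finger_gap: 0.0611
gripper_force: 0.0
```

Emit:
jog_arm:
  plan: [0.3,0,0,-1,0,0,-6.4,0.3,0,0,-1,0,0,-6.4,0.3,0,0,-1,0,0,-6,0.3,0,0,0,0,0,0,0.3,0,0,0,0,0,0]

```text
time_s: 36.33
ee_pos: [0.6429, -0.1114, 0.1586]
tool_rot: [-0.794, -3.038, 0.0]
wrist_force: [-0.0, 0.4, 1.5]
finger_gap: 0.0612
gripper_force: 0.0
```

```bash
python3 - <<'E'
from h import *
p,st=snap("wrist");print(st["ee_pos"],yaw(st),st["q"])
print(proj(p,[.643,-.111,.083],st));find(p,st,("thumbscrew_grip",))
for r in masks_of("thumbscrew_grip",p)[:1]:
    v,u=np.nonzero(r["mask"]);c=np.array([u.mean(),v.mean()]);w,V=np.linalg.eigh(np.cov(u,v));d=V[:,1]
    X=toz(p,[c-15*d,c+15*d],.09,st);print(X.mean(0),np.degrees(np.arctan2(*(X[1]-X[0])[[1,0]]))%180,np.sqrt(w))
g=p["img"].mean(2);u,v=proj(p,[.643,-.111,.097],st)[0].astype(int)
c=g[v-50:v+50,u-50:u+50].astype(np.uint8)
L=cv2.createLineSegmentDetector().detect(c)[0][:,0]
for l in L:
    a,b=toz(p,[l[:2]+[u-50,v-50],l[2:]+[u-50,v-50]],.097,st);n=np.linalg.norm(b-a)
    if n>.025:print(np.round((a+b)[:2]/2,4),n.round(3),(np.degrees(np.arctan2(*(b-a)[[1,0]]))%180).round(1))
E
```

```text
[ 0.64288968 -0.11142991  0.15864297] 60.69586347905284 [ 0.07144947  0.70839996  0.09761884  1.57769722 -0.083472    0.86071442
  1.2595835 ]
[[281.75163303 221.47831958]]
thumbscrew_grip [282.4 221.1] 0.71 [ 0.643  -0.1104  0.083 ]
[ 0.6405355  -0.11080413  0.09      ] 151.04413498370099 [ 6.23945798 19.90420971]
[ 0.6714 -0.1097] 0.043 94.8
```

Emit:
jog_arm:
  plan: [0.3,0,0.05,-2.2,0,0,0,0.3,0,0,-2,0,0,0,0.3,0,0,-1.2,0,0,0,0.3,0,0,-1,0,0,0,0.3,0,0,0,0,0,0]
  force: 40

```text
time_s: 36.9
ee_pos: [0.642, -0.1112, 0.0932]
tool_rot: [-0.799, -3.035, 0.0]
wrist_force: [-0.7, 0.2, 0.3]
finger_gap: 0.061
gripper_force: 0.0
```

Emit:
jog_arm:
  plan: [-0.95,0,0,0,0,0,0,-0.95,0,0,0,0,0,0,-0.95,0,0,0,0,0,0,-0.95,0,0,0,0,0,0,-0.95,0,0,0,0,0,0]

```text
time_s: 37.32
ee_pos: [0.6436, -0.1114, 0.0957]
tool_rot: [0.799, 3.037, 0.0]
wrist_force: [-0.6, -0.4, -0.5]
finger_gap: 0.0314
gripper_force: 0.0
```

Emit:
jog_arm:
  plan: [-0.95,0,0,0,0,0,0,-0.95,0,0,0,0,0,0,-0.95,0,0,0,0,0,0,-0.95,0,0,0,0,0,0,-0.95,0,0,0,0,0,0]

```text
time_s: 37.73
ee_pos: [0.6435, -0.1109, 0.0951]
tool_rot: [0.799, 3.038, 0.001]
wrist_force: [0.7, 1.0, 0.9]
finger_gap: 0.0105
gripper_force: 40.0
```

```bash
python3 - <<'E'
from h import *
st=observe();print(st["ee_pos"],yaw(st),st["finger_gap"],st["gripper_force"],st["torque"],st["wrist_force"])
E
```

```text
[ 0.64348069 -0.11085159  0.09514171] 60.516316881617584 0.010473813140166875 39.99461889266968 [ 0.20619911 -0.13619953 -0.00688646] [0.66280482 1.02963318 0.89419239]
```

Emit:
jog_arm:
  plan: [-0.95,0,0,0,0,0,-4,-0.95,0,0,0,0,0,-6,-0.95,0,0,0,0,0,-6,-0.95,0,0,0,0,0,-6,-0.95,0,0,0,0,0,-6]

```text
time_s: 38.15
ee_pos: [0.6435, -0.1109, 0.0951]
tool_rot: [1.517, 2.751, 0.001]
wrist_force: [0.1, 1.1, 0.7]
finger_gap: 0.0103
gripper_force: 40.0
```

Emit:
jog_arm:
  plan: [-0.95,0,0,0,0,0,-6,-0.95,0,0,0,0,0,-6,-0.95,0,0,0,0,0,-6,-0.95,0,0,0,0,0,-6,-0.95,0,0,0,0,0,-6]

```text
time_s: 38.57
ee_pos: [0.6435, -0.1108, 0.0951]
tool_rot: [2.177, 2.264, 0.001]
wrist_force: [0.7, 0.4, 0.3]
finger_gap: 0.0111
gripper_force: 40.0
```

```bash
python3 - <<'E'
from h import *
st=observe();print(st["ee_pos"],yaw(st),st["finger_gap"],st["torque"],st["wrist_force"],st["q"])
E
```

```text
[ 0.64354748 -0.11084224  0.0951268 ] 2.246567887267845 0.011091776506672757 [ 0.16297845 -0.01996757  0.0487442 ] [0.67550204 0.42185143 0.31438485] [-0.08275267  0.81725769  0.36690224  1.62587061 -0.38594255  0.77037962
  0.49715539]
```

Emit:
jog_arm:
  plan: [-0.95,0,0,0,0,0,-6,-0.95,0,0,0,0,0,-6,-0.95,0,0,0,0,0,-6,-0.95,0,0,0,0,0,-6,-0.95,0,0,0,0,0,-6]

```text
time_s: 38.98
ee_pos: [0.6436, -0.1109, 0.0951]
tool_rot: [2.689, 1.624, 0.001]
wrist_force: [1.1, 0.1, -0.1]
finger_gap: 0.0108
gripper_force: 40.0
```

Emit:
jog_arm:
  plan: [-0.95,0,0,0,0,0,-6,-0.95,0,0,0,0,0,-6,-0.95,0,0,0,0,0,-6,-0.95,0,0,0,0,0,-6,-0.95,0,0,0,0,0,-6]

```text
time_s: 39.4
ee_pos: [0.6436, -0.1109, 0.0951]
tool_rot: [-3.018, -0.872, -0.001]
wrist_force: [0.2, 0.1, -0.3]
finger_gap: 0.0106
gripper_force: 40.0
```

Emit:
jog_arm:
  plan: [-0.95,0,0,0,0,0,-6,-0.95,0,0,0,0,0,-6,-0.95,0,0,0,0,0,-6,-0.95,0,0,0,0,0,-6,-0.95,0,0,0,0,0,0]

```text
time_s: 39.82
ee_pos: [0.6436, -0.111, 0.0951]
tool_rot: [3.133, 0.23, 0.001]
wrist_force: [1.7, 0.9, 2.4]
finger_gap: 0.0109
gripper_force: 40.0
```

```bash
python3 - <<'E'
from h import *
st=observe();print(st["ee_pos"],yaw(st),st["finger_gap"],st["torque"],st["wrist_force"],st["q"])
E
```

```text
[ 0.6436483  -0.11095992  0.09514471] 98.38295056953682 0.010851930496026273 [ 0.23741773 -0.03651255 -0.03828495] [1.67063192 0.85431657 2.35791135] [-0.28018329  0.91910686  0.75366126  1.63175635 -0.76243145  0.9070646
 -0.6557689 ]
```

Emit:
jog_arm:
  plan: [-0.95,0,0,0,0,0,-6,-0.95,0,0,0,0,0,-6,-0.95,0,0,0,0,0,-6,-0.95,0,0,0,0,0,0]

```text
time_s: 40.15
ee_pos: [0.6436, -0.111, 0.0951]
tool_rot: [-3.131, 0.259, -0.001]
wrist_force: [1.0, 0.8, 1.7]
finger_gap: 0.0107
gripper_force: 40.0
```

```bash
cat > s.py <<'E'
from h import *
st=observe();print(st["ee_pos"],yaw(st),st["finger_gap"],st["torque"][2],st["wrist_force"],st["q"][6],st["joint_efforts"][6])
E
python3 s.py
```

```text
[ 0.64364373 -0.11100557  0.09512773] 80.52793471483128 0.010697161883063334 -0.05381215570347781 [1.04140354 0.76351246 1.66536983] -0.9141912491896177 -0.8142366819083691
```

Emit:
jog_arm:
  plan: [-0.95,0,0,0,0,0,-6,-0.95,0,0,0,0,0,-6,-0.95,0,0,0,0,0,-4,-0.95,0,0,0,0,0,0]

```text
time_s: 40.48
ee_pos: [0.6436, -0.111, 0.0951]
tool_rot: [-3.065, 0.688, -0.001]
wrist_force: [1.6, 1.2, 2.5]
finger_gap: 0.0106
gripper_force: 40.0
```

```bash
python3 s.py
```

```text
[ 0.64363644 -0.11101143  0.09514883] 64.68279547210587 0.010592442596566965 -0.09945872497229588 [1.57849164 1.18239418 2.48178638] -1.1480312176254537 -0.5702415481209755
```

Emit:
jog_arm:
  plan: [-0.95,0,0,0,0,0,-4,-0.95,0,0,0,0,0,-4,-0.95,0,0,0,0,0,0]

```text
time_s: 40.73
ee_pos: [0.6436, -0.1111, 0.0951]
tool_rot: [-3.009, 0.9, -0.001]
wrist_force: [1.3, 1.3, 2.7]
finger_gap: 0.0106
gripper_force: 40.0
```

```bash
python3 s.py
```

```text
[ 0.64360299 -0.1110513   0.09512658] 56.701303188145374 0.010576925404425577 -0.03902700446926051 [1.31109731 1.25843361 2.69959858] -1.2673161456784812 -0.5315875075757504
```

Emit:
jog_arm:
  plan: [-0.95,0,0,0,0,0,-3,-0.95,0,0,0,0,0,-3,-0.95,0,0,0,0,0,0]

```text
time_s: 40.98
ee_pos: [0.6436, -0.1111, 0.0951]
tool_rot: [-2.958, 1.055, -0.001]
wrist_force: [1.9, 1.2, 1.5]
finger_gap: 0.0107
gripper_force: 40.0
```

```bash
python3 s.py
```

```text
[ 0.64358983 -0.11105285  0.0951324 ] 50.735686963734196 0.01074291252079806 -0.04888237791243637 [1.86042683 1.15557284 1.47630904] -1.357299675405251 -0.3888263739645481
```

Turned 189.8°; continue in 3° steps.

Emit:
jog_arm:
  plan: [-0.95,0,0,0,0,0,-3,-0.95,0,0,0,0,0,0]

```text
time_s: 41.15
ee_pos: [0.6436, -0.1111, 0.0951]
tool_rot: [-2.93, 1.133, -0.001]
wrist_force: [3.4, 2.9, 3.1]
finger_gap: 0.0109
gripper_force: 40.0
```

```bash
python3 s.py
```

```text
[ 0.64356144 -0.111068    0.09513621] 47.7182133758248 0.010879934671379217 -0.04311432655921858 [3.39579039 2.87501342 3.08417966] -1.4029833630940665 -0.35039858892560005
```

Emit:
jog_arm:
  plan: [-0.95,0,0,0,0,0,-3,-0.95,0,0,0,0,0,0]

```text
time_s: 41.32
ee_pos: [0.6436, -0.1111, 0.0951]
tool_rot: [-2.9, 1.208, -0.001]
wrist_force: [2.2, 1.0, 2.6]
finger_gap: 0.0108
gripper_force: 40.0
```

```bash
python3 s.py
```

```text
[ 0.64359022 -0.11105346  0.0951228 ] 44.75543817561683 0.010789930380698098 0.3644369257741027 [2.21532936 1.0102317  2.56657233] -1.4482822582367723 -0.797548983246088
```

Emit:
jog_arm:
  plan: [-0.95,0,0,0,0,0,-3,-0.95,0,0,0,0,0,0]

```text
time_s: 41.48
ee_pos: [0.6436, -0.1111, 0.0951]
tool_rot: [-2.867, 1.283, -0.001]
wrist_force: [1.5, 2.4, 2.4]
finger_gap: 0.0112
gripper_force: 41.3
```

```bash
python3 s.py
```

```text
[ 0.64356121 -0.11107067  0.0951285 ] 41.782798173965574 0.011204706606430855 0.7503212251794693 [1.4923284  2.37348383 2.43883759] -1.4938336939856984 -1.1342042684555054
```

Emit:
jog_arm:
  plan: [-0.95,0,0,0,0,0,4,-0.95,0,0,0,0,0,6,-0.95,0,0,0,0,0,6,-0.95,0,0,0,0,0,6,-0.95,0,0,0,0,0,6]

```text
time_s: 41.9
ee_pos: [0.6436, -0.111, 0.0951]
tool_rot: [-3.093, 0.545, -0.002]
wrist_force: [2.4, 1.9, 0.8]
finger_gap: 0.0106
gripper_force: 40.0
```

Emit:
jog_arm:
  plan: [-0.95,0,0,0,0,0,6,-0.95,0,0,0,0,0,6,-0.95,0,0,0,0,0,6,-0.95,0,0,0,0,0,6,-0.95,0,0,0,0,0,6]

```text
time_s: 42.32
ee_pos: [0.6436, -0.111, 0.0952]
tool_rot: [-3.129, -0.275, -0.002]
wrist_force: [3.4, 1.4, 1.3]
finger_gap: 0.0105
gripper_force: 40.0
```

Emit:
jog_arm:
  plan: [-0.95,0,0,0,0,0,6,-0.95,0,0,0,0,0,6,-0.95,0,0,0,0,0,6,-0.95,0,0,0,0,0,6,-0.95,0,0,0,0,0,6]

```text
time_s: 42.73
ee_pos: [0.6436, -0.1109, 0.0951]
tool_rot: [-2.952, -1.076, -0.002]
wrist_force: [2.0, 1.5, 0.4]
finger_gap: 0.0106
gripper_force: 40.0
```

Emit:
jog_arm:
  plan: [-0.95,0,0,0,0,0,6,-0.95,0,0,0,0,0,2,-0.95,0,0,0,0,0,0,-0.95,0,0,0,0,0,0]

```text
time_s: 43.07
ee_pos: [0.6436, -0.1109, 0.0951]
tool_rot: [-2.874, -1.267, -0.002]
wrist_force: [2.5, 2.4, 1.2]
finger_gap: 0.0107
gripper_force: 40.0
```

```bash
python3 s.py
```

```text
[ 0.64357171 -0.1109273   0.0951165 ] 137.58679694245595 0.010726310051998512 0.03347062388301984 [2.53279383 2.3657103  1.23219949] -0.09992623425897319 0.017850013682618737
```

Emit:
jog_arm:
  plan: [0.2,0,0,0,0,0,0,0.2,0,0,0,0,0,0,0.2,0,0,0,0,0,0,0.2,0,0,0,0,0,0,0.2,0,0,0,0,0,0]

```text
time_s: 43.48
ee_pos: [0.6426, -0.1117, 0.0947]
tool_rot: [2.876, 1.265, -0.002]
wrist_force: [-0.4, 0.6, -0.7]
finger_gap: 0.0406
gripper_force: 0.0
```

Emit:
jog_arm:
  plan: [0.2,0,0,2,0,0,0,0.2,0,0,4,0,0,0,0.2,0,0,4,0,0,0,0.2,0,0,3,0,0,0,0.2,0,0,0,0,0,0]

```text
time_s: 43.9
ee_pos: [0.6464, -0.1135, 0.2319]
tool_rot: [2.869, 1.262, 0.014]
wrist_force: [0.7, -0.4, -0.3]
finger_gap: 0.0562
gripper_force: 0.0
```

Emit:
jog_arm:
  plan: [0.2,-3,-1,1,0,0,0,0.2,-3,-1,1,0,0,0,0.2,-2,-1,0,0,0,0,0.2,0,0,0,0,0,0,0.2,0,0,0,0,0,0]

```text
time_s: 44.32
ee_pos: [0.5623, -0.1419, 0.2451]
tool_rot: [-2.877, -1.262, -0.001]
wrist_force: [0.2, 0.5, 0.1]
finger_gap: 0.0564
gripper_force: 0.0
```

```bash
python3 s.py; python3 - <<'E'
from h import *
p,st=snap("top")
for n,c in(("h1",(.613,.262)),("h2",(.6225,.138)),("h3",(.634,.0133))):print(n,np.round(six(p,st,c,.093,(.0185,.020,.021),.004),3))
fits(p,st,"hub_1",HUB,.053);find(p,st,("thumbscrew_grip",))
for m in(CAP,STK):
    hull(p,st,(.424,.339),0,m,(60,),top=.14)
p,st=snap("scene");fits(p,st,"hub_1",HUB,.053)
T=STK+[((.039,.052),(.024,.112)),((.014,.112),(.014,.134))]
for s in((.424,.339),):
    hull(p,st,s,0,T,(60,),top=.14)
fits(p,st,"cap_base",T,0)
E
```

```text
[ 0.56234104 -0.14187336  0.24514128] 137.37660026176667 0.05635095554743401 -0.021079323910236123 [0.15477874 0.54632611 0.12817619] -0.10755458900490097 0.04558542394079268
h1 [1.017107e+03 4.260000e-01 3.032000e+01 6.160000e-01 2.640000e-01]
h2 [9.95938e+02 4.63000e-01 2.72100e+00 6.26000e-01 1.36000e-01]
h3 [1.133873e+03 4.820000e-01 5.221200e+01 6.380000e-01 1.300000e-02]
hub_1 0.053 0.83 [206. 154.  22.  22.] [0.7889 0.2124] xor 1.496
hub_1 0.053 0.81 [190. 213.  30.  28.] [0.6143 0.2614] xor 0.71
hub_1 0.053 0.78 [277. 205.  24.  26.] [0.6343 0.015 ] xor 0.555
hub_1 0.053 0.64 [385. 189.  29.  23.] [ 0.6645 -0.2961] xor 1.663
hub_1 0.053 0.63 [235. 212.  24.  27.] [0.6244 0.1377] xor 0.63
thumbscrew_grip [327.4 196.9] 0.49 [ 0.6487 -0.1256  0.083 ]
thumbscrew_grip [192.3 215.2] 0.42 [0.6082 0.2556 0.083 ]
60 709 [0.421  0.3497] 0.155
60 709 [0.4225 0.3442] 0.058
hub_1 0.053 0.82 [290. 204.  26.  25.] [0.6365 0.0147] xor 0.134
hub_1 0.053 0.79 [350. 281.  26.  30.] [ 0.6438 -0.336 ] xor 0.333
hub_1 0.053 0.63 [253. 170.  18.  17.] [0.6002 0.2566] xor 0.924
hub_1 0.053 0.61 [269. 187.  21.  22.] [0.6236 0.143 ] xor 0.702
hub_1 0.053 0.6 [295. 176.   6.   8.] [0.7363 0.1828] xor 24.4Traceback (most recent call last):
  File "<stdin>", line 10, in <module>
  File "h.py", line 73, in hull
    c=np.vstack([q for q in cv2.findContours(m,0,2)[0] if cv2.contourArea(q)>50]);h=np.zeros_like(m);cv2.fillPoly(h,[cv2.convexHull(c)],1)
    return _nx.concatenate(arrs, 0, dtype=dtype, casting=casting)
           ~~~~~~~~~~~~~~~^^^^^^^^^^^^^^^^^^^^^^^^^^^^^^^^^^^^^^^
ValueError: need at least one array to concatenate
```

```bash
python3 - <<'E'
from h import *
T=STK+[((.039,.052),(.024,.112)),((.014,.112),(.014,.134))]
p,st=snap("top");hull(p,st,(.424,.339),0,T,(60,70,80),top=.14)
for r in look_for("cap_base",p):print(np.round(r["rect"]),r["conf"])
p,st=snap("scene")
hull(p,st,(.424,.339),0,T,(75,90),top=.14)
hull(p,st,(.424,.339),0,STK,(90,),top=.14)
p,st=snap("wrist")
for r in masks_of("thumbscrew_grip",p)[:1]:
    v,u=np.nonzero(r["mask"]);c=np.array([u.mean(),v.mean()]);w,V=np.linalg.eigh(np.cov(u,v));d=V[:,1]
    X=toz(p,[c-15*d,c+15*d],.09,st);print(r["conf"],X.mean(0),np.degrees(np.arctan2(*(X[1]-X[0])[[1,0]]))%180,np.sqrt(w))
E
```

```text
60 707 [0.4246 0.3394] 0.064
70 726 [0.4247 0.3392] 0.044
80 745 [0.4245 0.3397] 0.023
[277. 204.  24.  31.] 0.22
75 571 [0.4254 0.3437] 0.158
90 589 [0.4245 0.3417] 0.134
90 589 [0.4272 0.3471] 0.119
0.68 [ 0.64223639 -0.11074056  0.09      ] 47.12654793726165 [ 5.36762727 15.80457177]
```

```bash
python3 -c "from bench import *;print(sign_off())"
```

```text
the job is handed in; nothing more can be done
None
```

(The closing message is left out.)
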